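Clamp the mended notebook on the binding board

TASK

The mended notebook has to be clamped on the binding board while its spine sets. With the fingertips, push the notebook until its spine lies flush along the stop rail; then, with the outside of a finger, swing the clamp strap over until the pad at its end stands above the middle of the cover; then push the cam lever down as far as it goes, so that the pad grips the book. Everything is only pushed: do not grasp or lift anything, and leave the things lying around the board where they are.

Things in the scene. Friction and masses are not known exactly. Their poses are not given: they have to be found in the camera images.
- binding_board: Beech board with the clamp on it, 180 (x) x 222 (y) x 18 mm thick, standing firmly on the desk (it does not shift). Origin: under its centre, on the desk; z up; x points away from the robot, towards the stop rail; y to the left. Board top at z = 18 mm. Its clamp stands at x = 4, y = 66 mm.
- rail_face (a point): Stop rail: a wooden strip 150 long (along board y), 16 thick, 12 high above the board top, three brass screws in it. This point is the middle of its front face (the face towards the robot), at the level of the board top; at board x = 50, y = -30 mm. Axes as the board's.
- notebook: Red pocket notebook lying loose on the board, 140 (own x) x 91 (own y) x 16 mm, about 0.17 kg. Origin: centre of its underside. Own x along board -y, own y towards the rail (board x), within about 0.12 rad; spine on the rail side, black elastic band near the other. Starts 12 to 29 mm short of the rail; flush, its centre is at board x = 4.4 mm. Cover 33 to 34 mm above the desk.
- clamp_strap (a joint): Swing of the clamp strap about the upright stud, rad, counter-clockwise from above. 0: strap points along board -x (towards the robot); 1.571: strap points along board -y, square over the notebook's middle. Range -0.45 to 2.2, starts between -0.35 and 0.2, no stop at 1.571. Stiff (0.07 N m); stays where left.
- strap_pivot (a point): On the upright axis of the stud, at mid-thickness of the strap (56 mm above the desk).
- strap_end (a point): On the strap's centre line 96 mm from the stud axis, at mid-thickness, above the pad. The strap is a flat steel bar 26 wide and 8 thick (52 to 60 mm above the desk while the lever is up) with a round end 109 mm from the stud axis; a small spindle and nut stand up 13 mm above it here. Site axes turn with the strap: own -x points from the stud to the end.
- clamp_pad: Round black rubber pad, 24 across and 9 thick, under the end of the strap on a spring spindle (5 N per mm, gives up to 7 mm). Origin: centre of its underside, 96 mm from the stud axis, 36 mm above the desk while the lever is up, so that it passes 2 to 3 mm above the cover.
- cam_lever (a joint): Cam lever, rad. 0: fully up (46 degrees above level), grows as it is pushed down, 1.0: end stop (11 degrees below level); starts between 0 and 0.12. It stays where it is left and takes about 0.2 to 0.3 N m to move. Pushing it down lowers strap and pad by 5 mm, which clamps the book with about 10 N; the cam locks by its own friction. Push it along its arc.
- lever_pin (a point): Axis of the cam lever, level, across the strap; on the stud axis, 84.5 mm above the desk. The lever turns with the strap and always points away from the strap's end, on the other side of the stud: strap over the book (1.571), lever towards board +y.
- lever_tip (a point): Outer end of the lever, on its centre line, 95 mm from the pin. The outer 50 mm is a round black handle 15 to 16 thick; inside that a steel rod 11 thick.
- eraser: Bystander, loose: white eraser in a green card sleeve, 22x52x12 mm, long axis y. Origin: centre of its underside.
- brass_weight: Bystander, loose: round brass weight with a knob, 38 mm across, 54 mm high. Origin: centre of its underside.
- pencil: Bystander, loose: yellow pencil, 136 mm long (y), 7 mm thick. Origin: centre of its underside.
- ink_bottle: Bystander, loose: square dark blue ink bottle, 50x50 mm, 67 mm high. Origin: centre of its underside.
- tankard: Bystander, loose: silver tankard holding pens, 83x112 mm, 179 mm high with the pens. Origin: centre of its underside.
Things that resemble listed ones, but are neither listed nor needed, are in the scene too. Leave any orange look-alike of the notebook alone.

How it is judged:
By the outcome, as a careful person would: the job done as asked, in the order asked, and still so for the second after the job is handed in, with the robot touching nothing.
It also fails if it takes over 64 s, if anything falls off the work surface, if the arm or the gripper's body presses on something with over 40 N, if the wrist force passes 120 N, or if a joint passes its speed limit or range.

ROBOT

A 6-joint arm with a two-finger parallel gripper is mounted at the origin on a cart in front of the work surface, level with it; the furniture and walls round the work are solid. World frame = base frame: x ahead of the robot, y to its left, z up, the work surface at z = 0. Lengths are in m, angles in degrees, forces in N, time in s.
With the tool pointing down it reaches from about 0.35 to 0.875 m from the base axis. Payload 4.2 kg.
Tool frame: the origin (TCP) lies midway between the tips of the shut fingers; the grasp point (between the pads) lies 19 mm behind it (r.pinch_z is the distance from the TCP to the grasp point, in m); z points along the fingers, y is the line along which they close (so a half turn about z gives the same grasp; the last joint's range is limited). The gripper opens to 87 mm and grips with 3 to 60 N. Pads are 19 mm wide; open, the fingers measure 117 mm over their backs; the gripper's body (75 mm by 190 mm) begins 51 mm behind the grasp point.
Start: joints at [-53.423, 22.042, 0.453, 0, -68.411, -14.817], TCP at [0.232, -0.58, 0.195] pointing down, gripper open.
Joint ranges: [-179.83, 179.83], [-69.29, 118.12], [-61.27, 80.66], [-181.25, 117.63], [-171.15, -9.14], [-177.46, 177.46]. Speed limits (degrees/s): [159.86, 159.86, 180, 180, 180, 180].

INTERFACE

Orientations are given as a 3x3 rotation matrix whose columns are the frame's x, y, z axes.
In Python, from station import r, imaging, models gives the robot as it stands. The module is installed in compiled form; this text tells all that it offers.
- The arm moves only by the tool apply_moves, never from a script. Its argument "moves" is a list of rows, each a list of 2 entries, a list of its own where there are three numbers: the shift along the tool's x, y, z in m, then the turn about the tool's z in degrees. A call has 1 to 5 rows; each row shifts and turns the commanded pose from where the row before left it, along the tool's axes as they then stand; what a row does not reach is not made up. A row lasts 1/12 s, in which the tool goes at most 41.7 mm and 7.16 degrees, less where a joint would pass 70% of its speed; a pose out of reach is approached as far as the arm can. A call is refused whole if a number of a shift passes 0.0417 or a number of a turn 7.16, either way. A call with a gripper value outside its range is refused whole. "hand" is the finger opening in m, from 0 to 0.087, set as the call begins (left out, the last holds). The fingers move at their own pace and stop on an object; the grip force is fixed at half the most. Time passes only in rows, so rows that do not move let the fingers close. It gives the time, the measured TCP pose, the force, the opening and the grip force at its end, in the units of the state.
- r.sense(): the state, without advancing time (a new reading comes with each control period).
- imaging.capture(name): name is "scene" or "side" or "wrist"; returns a dict with "frame" (384x512x3 uint8, blue, green, red), "intrinsics" (3x3 intrinsics, pixels), "eye" and "orientation" of the camera in the world. Camera axes: x right, y down, z forward; pixel columns grow to the right and rows downward; lengths in m; the calibration is good to about 2 mm. The wrist camera is an equidistant fisheye: a pixel r from the principal point sees the ray r / f radians off the axis. A picture is of the moment at which its call begins. There is no depth.
- r.finish_job(): hands the job in; it is judged then, once.
Trained networks look in a picture, given as the dict that the camera call returned (one of the last four; its "shot" number tells which), for a name from the list of things; names that differ only in an ending like _2 or _b are one class to them, and where a whole thing is asked for, a point or a joint stands for the part that bears it (a point fixed in the world has none). Each returns a list of dicts, best first, with "confidence" (0 to 1); they miss things now and then, are a little off and sometimes report something else, mostly with a low value. They report only what shows in the picture. A call takes as long as a camera call. They do not tell look-alikes from the thing itself.
- models.cut_out(picture, target): "region" (384x512 bool, what is visible of it) and "extent" ([left, top, width, height] as shares, 0 to 1, of the picture: columns of its width, rows of its height, round what is visible of it).
- models.place_of(picture, target): "at" ([column, row] as shares, 0 to 1, of the picture: columns of its width, rows of its height: a listed point, or the origin of a listed thing).
The state is a dict: "time_s": time; "joints": joint angles; "joint_velocities": joint speeds; "effort": joint torques, N m; "tcp_pos": TCP position; "ee_rot": TCP orientation; "wrist_force": force on the tool from outside, world axes, zero at the start; "moment": the same for the moment, N m; "gripper_width": opening from 0.0 (shut) to 1.0 (fully open); "gripper_force": force on a finger pad.
Only numpy, scipy, OpenCV 4.12 (cv2) and the standard library are available. Lean on these libraries where they do the work, as an engineer would, in place of code of your own. Each camera call takes 0.05 s, during which the arm holds its last target. There are 200 camera calls.

## Working session

There is one attempt and no reset: what is moved stays moved. The work goes in short steps, Python scripts to look and compute and a tool call to move; the robot and the scene stay as the last step left them, time stands still between calls to the robot, and variables do not carry over. Pictures are saved under pics/ and viewed, at most 10 in all, crops included, and the job is handed in when it is done.

Besides the shell and the picture viewer there is one more tool, called after "Call:" by a JSON object that holds its "fn" and its "kwargs", one argument or row to a line. apply_moves: Moves the arm, as the interface text tells. Its arguments: {"type":"object","properties":{"moves":{"type":"array"},"hand":{"type":"number"}},"required":["moves"]}

```bash
mkdir -p pics; cat > h.py <<'E'
import numpy as np, cv2
from station import r, imaging, models
def ray(p,uv):
    K=np.array(p["intrinsics"]);x=(uv[0]-K[0,2])/K[0,0];y=(uv[1]-K[1,2])/K[1,1]
    return np.array(p["eye"]),np.array(p["orientation"])@(np.array([x,y,1])/np.sqrt(x*x+y*y+1))
def atz(p,uv,z):
    e,d=ray(p,uv);return e+d*(z-e[2])/d[2]
def tri(a,ua,b,ub):
    e1,d1=ray(a,ua);e2,d2=ray(b,ub)
    A=np.stack([d1,-d2],1);s=np.linalg.lstsq(A,e2-e1,rcond=None)[0]
    p1=e1+s[0]*d1;p2=e2+s[1]*d2
    return (p1+p2)/2,np.linalg.norm(p1-p2)
def proj(p,X):
    c=np.array(p["orientation"]).T@(np.array(X)-np.array(p["eye"]));K=np.array(p["intrinsics"]);return (K@(c/c[2]))[:2]
def place(p,n):
    return [(np.array(q["at"])*[512,384],round(q["confidence"],2)) for q in models.place_of(p,n)]
E
python3 - <<'E'
from h import *
s=r.sense();print(s["time_s"],s["tcp_pos"],s["ee_rot"],s["wrist_force"])
ps={c:imaging.capture(c) for c in("scene","side")}
for c,p in ps.items():
    cv2.imwrite(f"pics/{c}0.png",p["frame"]); print(c,p["eye"],p["intrinsics"])
for n in "binding_board rail_face notebook strap_pivot strap_end clamp_pad lever_pin lever_tip eraser brass_weight pencil ink_bottle tankard".split():
    a,b=[place(ps[c],n) for c in ps]
    print(n,[(x.round(0).tolist(),c) for x,c in a[:3]],[(x.round(0).tolist(),c) for x,c in b[:3]], [v if np.isscalar(v) else v.round(4) for v in tri(ps["scene"],a[0][0],ps["side"],b[0][0])] if a and b else "")
E
```

```text
0.0 [ 0.23147442 -0.57982323  0.19385427] [[-9.28809481e-01 -3.70556584e-01 -8.74746887e-04]
 [-3.70557612e-01  9.28807237e-01  2.04264418e-03]
 [ 5.55559910e-05  2.22137139e-03 -9.99997531e-01]] [-0.31630216 -0.36725191 -0.06591395]
scene [-0.13262982  0.67597132  0.60752907] [[403.59744405   0.         251.20695917]
 [  0.         403.59744405 194.09982652]
 [  0.           0.           1.        ]]
side [0.31352108 1.22972449 0.857119  ] [[442.62807912   0.         255.07676272]
 [  0.         442.62807912 194.10183647]
 [  0.           0.           1.        ]]
binding_board [([240.0, 249.0], 0.93)] [([259.0, 233.0], 0.9)] [array([0.5399, 0.1764, 0.0019]), np.float64(0.00988057058330344)]
rail_face [([308.0, 254.0], 0.6), ([254.0, 235.0], 0.56)] [([258.0, 222.0], 0.67)] [array([ 0.6168, -0.1701, -0.2194]), np.float64(0.003981180525636955)]
notebook [([103.0, 265.0], 0.96), ([248.0, 249.0], 0.94), ([169.0, 240.0], 0.51)] [([181.0, 297.0], 0.8), ([270.0, 231.0], 0.62), ([204.0, 255.0], 0.57)] [array([0.6822, 0.476 , 0.0021]), np.float64(0.0005253006148865431)]
strap_pivot [([209.0,
[... 618 characters left out ...]
4)]
eraser [([305.0, 279.0], 0.71), ([221.0, 184.0], 0.55)] [([313.0, 233.0], 0.62)] [array([ 0.3762,  0.1029, -0.0256]), np.float64(0.006629349267723176)]
brass_weight [([197.0, 222.0], 0.57)] [([201.0, 237.0], 0.56)] [array([ 0.7239,  0.1961, -0.015 ]), np.float64(0.013868369303887152)]
pencil [([168.0, 242.0], 0.57)] [([206.0, 253.0], 0.51)] [array([0.6674, 0.3106, 0.0105]), np.float64(0.007831251584138057)]
ink_bottle [([309.0, 255.0], 0.88)] [([302.0, 218.0], 0.91)] [array([ 0.423 ,  0.048 , -0.0114]), np.float64(0.0021171539958928184)]
tankard [([365.0, 217.0], 0.61), ([202.0, 249.0], 0.59)] [([308.0, 179.0], 0.78)] [array([ 0.431 , -0.183 ,  0.0067]), np.float64(0.009996404650153584)]
```

```bash
python3 - <<'E'
import cv2
a=cv2.imread("pics/scene0.png")[140:320,70:380]; b=cv2.imread("pics/side0.png")[150:330,150:350]
cv2.imwrite("pics/a.png",cv2.resize(a,None,fx=2.58,fy=2.58,interpolation=cv2.INTER_CUBIC)); cv2.imwrite("pics/b.png",cv2.resize(b,None,fx=3.3,fy=3.3,interpolation=cv2.INTER_CUBIC))
E
```

```text
(no output)
```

View pics/a.png

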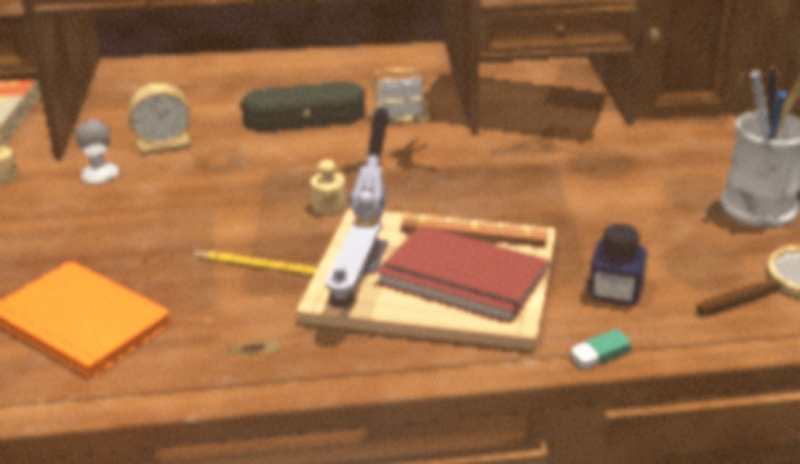

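View pics/b.png

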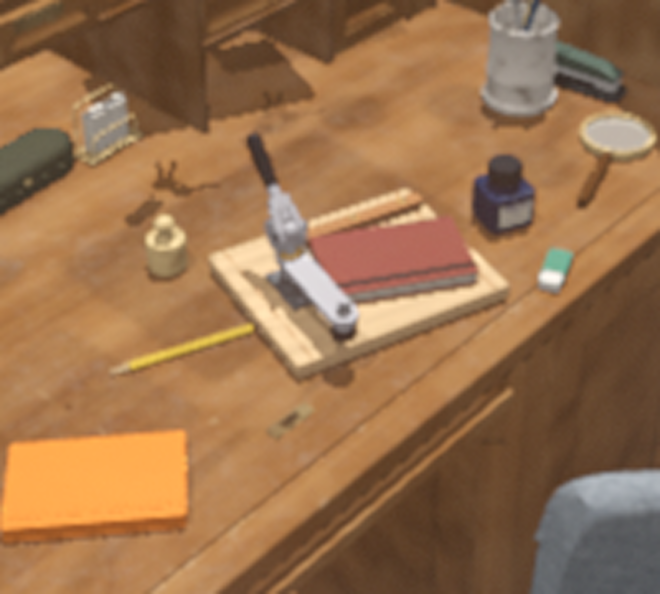

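The scene view shows the clamp strap pointing at the robot, about (345,280) in the crop. The red notebook is at (465,270) with the rail behind it, and the orange look-alike is far left at (80,315). Next I'll fit the board pose from its corners.

```bash
python3 - <<'E'
from h import *
A=imaging.capture("scene");B=imaging.capture("side")
a=lambda *q:np.array(q)/2.58+[70,140]
b=lambda *q:np.array(q)/3.3+[150,150]
print("scene top corners FL FR NR NL",[atz(A,a(*q),.018)[:2].round(3) for q in((350,212),(555,230),(535,338),(300,315))])
print("side FL NL NR",[atz(B,b(*q),.018)[:2].round(3) for q in((210,260),(297,366),(507,287))])
print("book cover FL FR NR NL scene",[atz(A,a(*q),.0335)[:2].round(3) for q in((420,229),(550,262),(512,308),(382,266))])
print("side FL FR NR NL",[atz(B,b(*q),.0335)[:2].round(3) for q in((308,237),(464,218),(475,265),(342,292))])
for n in["notebook","strap_end","strap_pivot","lever_tip"]:
  for P in(A,B):
    z=dict(notebook=.018,strap_end=.056,strap_pivot=.056,lever_tip=.15)[n]
    print(n,[(atz(P,q,z)[:2].round(3),c) for q,c in place(P,n)])
print([atz(B,b(*q),.0)[:2].round(3) for q in((252,328),(120,370),(165,272),(553,285),(505,225))])
E
```

```text
scene top corners FL FR NR NL [array([0.672, 0.194]), array([0.516, 0.045]), array([0.398, 0.176]), array([0.552, 0.324])]
side FL NL NR [array([0.678, 0.199]), array([0.562, 0.325]), array([0.401, 0.181])]
book cover FL FR NR NL scene [array([0.582, 0.168]), array([0.46 , 0.103]), array([0.428, 0.178]), array([0.552, 0.234])]
side FL FR NR NL [array([0.591, 0.165]), array([0.453, 0.105]), array([0.432, 0.175]), array([0.542, 0.238])]
notebook [(array([0.67 , 0.482]), 0.91), (array([0.512, 0.175]), 0.87)]
notebook [(array([0.509, 0.162]), 0.96), (array([0.682, 0.495]), 0.77), (array([0.54 , 0.198]), 0.56)]
strap_end [(array([0.531, 0.295]), 0.92)]
strap_end [(array([0.526, 0.295]), 0.56)]
strap_pivot [(array([0.593, 0.226]), 0.96), (array([ 0.386, -0.119]), 0.57)]
strap_pivot [(array([0.587, 0.234]), 0.55), (array([ 0.433, -0.095]), 0.5)]
lever_tip [(array([0.621, 0.178]), 0.56)]
lever_tip [(array([0.649, 0.163]), 0.69)]
[array([0.619, 0.265]), array([0.716, 0.343]), array([0.722, 0.204]), array([0.361, 0.147]), array([0.417, 0.063])]
```

```bash
cat >> h.py <<'E'
from math import *
C=np.array([.537,.187]);YAW=radians(-46.5)
def plan(target,yawx,z,first=None):
    "rows for a world target xy,z with tool x at yawx (deg)"
    s=r.sense();p=np.array(s["tcp_pos"]);R=np.array(s["ee_rot"])
    th=degrees(atan2(R[1,0],R[0,0]));d=(yawx-th+180)%360-180
    v=np.array([*target,z])-p
    N=max(ceil(np.linalg.norm(v)/.0405),ceil(abs(d)/7.1))
    for i in range(N):
        t=radians(th+d*i/N);w=v/N
        print([[round(cos(t)*w[0]+sin(t)*w[1],4),round(sin(t)*w[0]-cos(t)*w[1],4),round(-w[2],4)],round(-d/N,2)],end=",\n" if i%5==4 else ",")
    print("\nN",N)
E
python3 -c "
from h import *
plan([.47,.14],-46.5,.33)"
```

```text
[[np.float64(-0.0244), np.float64(0.029), np.float64(-0.0068)], -5.59],[[np.float64(-0.0271), np.float64(0.0265), np.float64(-0.0068)], -5.59],[[np.float64(-0.0296), np.float64(0.0238), np.float64(-0.0068)], -5.59],[[np.float64(-0.0318), np.float64(0.0208), np.float64(-0.0068)], -5.59],[[np.float64(-0.0336), np.float64(0.0176), np.float64(-0.0068)], -5.59],
[[np.float64(-0.0352), np.float64(0.0142), np.float64(-0.0068)], -5.59],[[np.float64(-0.0364), np.float64(0.0107), np.float64(-0.0068)], -5.59],[[np.float64(-0.0373), np.float64(0.0071), np.float64(-0.0068)], -5.59],[[np.float64(-0.0378), np.float64(0.0035), np.float64(-0.0068)], -5.59],[[np.float64(-0.0379), np.float64(-0.0002), np.float64(-0.0068)], -5.59],
[[np.float64(-0.0377), np.float64(-0.0039), np.float64(-0.0068)], -5.59],[[np.float64(-0.0372), np.float64(-0.0076), np.float64(-0.0068)], -5.59],[[np.float64(-0.0363), np.float64(-0.0112), np.float64(-0.0068)], -5.59],[[np.float64(-0.035), np.float64(-0.0146), np.float64(-0.0068)], -5.59],[[np.float64(-0.0334), np.float64(-0.018), np.float64(-0.0068)], -5.59],
[[np.float64(-0.0315), np.float64(-0.0211), np.float64(-0.0068)], -5.59],[[np.float64(-0.0293), np.float64(-0.0241), np.float64(-0.0068)], -5.59],[[np.float64(-0.0268), np.float64(-0.0268), np.float64(-0.0068)], -5.59],[[np.float64(-0.0241), np.float64(-0.0293), np.float64(-0.0068)], -5.59],[[np.float64(-0.0211), np.float64(-0.0315), np.float64(-0.0068)], -5.59],

N 20
```

Call:
{"fn": "apply_moves", "kwargs": {
  "moves": [
    [[0, 0, -0.04], 0],
    [[0, 0, -0.04], 0],
    [[0, 0, -0.04], 0]
  ],
  "hand": 0.05
}}

```text
time_s: 2.15
tcp_pos: [0.2313, -0.5801, 0.3161]
ee_rot: [[-0.929, -0.371, -0.001], [-0.371, 0.929, 0.001], [0.001, 0.002, -1.0]]
wrist_force: [-0.0, -1.0, 0.8]
gripper_width: 0.855
gripper_force: 0.0
```

```bash
python3 -c "
from h import *
print(r.sense()['tcp_pos'])
plan([.47,.14],-46.5,.32)"
```

```text
[ 0.23129982 -0.58007035  0.31608605]
[[np.float64(-0.0257), np.float64(0.0305), np.float64(-0.0002)], -5.88],[[np.float64(-0.0287), np.float64(0.0277), np.float64(-0.0002)], -5.88],[[np.float64(-0.0314), np.float64(0.0247), np.float64(-0.0002)], -5.88],[[np.float64(-0.0338), np.float64(0.0213), np.float64(-0.0002)], -5.88],[[np.float64(-0.0358), np.float64(0.0177), np.float64(-0.0002)], -5.88],
[[np.float64(-0.0374), np.float64(0.014), np.float64(-0.0002)], -5.88],[[np.float64(-0.0386), np.float64(0.0101), np.float64(-0.0002)], -5.88],[[np.float64(-0.0395), np.float64(0.0061), np.float64(-0.0002)], -5.88],[[np.float64(-0.0399), np.float64(0.002), np.float64(-0.0002)], -5.88],[[np.float64(-0.0399), np.float64(-0.0021), np.float64(-0.0002)], -5.88],
[[np.float64(-0.0394), np.float64(-0.0062), np.float64(-0.0002)], -5.88],[[np.float64(-0.0386), np.float64(-0.0102), np.float64(-0.0002)], -5.88],[[np.float64(-0.0374), np.float64(-0.0141), np.float64(-0.0002)], -5.88],[[np.float64(-0.0357), np.float64(-0.0178), np.float64(-0.0002)], -5.88],[[np.float64(-0.0337), np.float64(-0.0214), np.float64(-0.0002)], -5.88],
[[np.float64(-0.0313), np.float64(-0.0248), np.float64(-0.0002)], -5.88],[[np.float64(-0.0286), np.float64(-0.0278), np.float64(-0.0002)], -5.88],[[np.float64(-0.0256), np.float64(-0.0306), np.float64(-0.0002)], -5.88],[[np.float64(-0.0224), np.float64(-0.0331), np.float64(-0.0002)], -5.88],
N 19
```

Call:
{"fn": "apply_moves", "kwargs": {
  "moves": [
    [[-0.026, 0.03, 0], -5.9],
    [[-0.029, 0.028, 0], -5.9],
    [[-0.031, 0.025, 0], -5.9],
    [[-0.034, 0.021, 0], -5.9],
    [[-0.036, 0.018, 0], -5.9]
  ]
}}

```text
time_s: 2.57
tcp_pos: [0.2949, -0.389, 0.315]
ee_rot: [[-0.622, -0.783, 0.0], [-0.783, 0.622, -0.0], [-0.0, -0.0, -1.0]]
wrist_force: [0.7, -0.9, 0.6]
gripper_width: 0.587
gripper_force: 0.0
```

Call:
{"fn": "apply_moves", "kwargs": {
  "moves": [
    [[-0.037, 0.014, 0], -5.9],
    [[-0.039, 0.01, 0], -5.9],
    [[-0.039, 0.006, 0], -5.9],
    [[-0.04, 0.002, 0], -5.9],
    [[-0.04, -0.002, 0], -5.9]
  ]
}}

```text
time_s: 2.98
tcp_pos: [0.357, -0.1994, 0.3154]
ee_rot: [[-0.156, -0.988, 0.001], [-0.988, 0.156, -0.0], [-0.0, -0.001, -1.0]]
wrist_force: [2.3, 0.1, -0.1]
gripper_width: 0.576
gripper_force: 0.0
```

Call:
{"fn": "apply_moves", "kwargs": {
  "moves": [
    [[-0.039, -0.006, 0], -5.9],
    [[-0.039, -0.01, 0], -5.9],
    [[-0.037, -0.014, 0], -5.9],
    [[-0.036, -0.018, 0], -5.9],
    [[-0.034, -0.021, 0], -5.9]
  ]
}}

```text
time_s: 3.4
tcp_pos: [0.4182, -0.0093, 0.3155]
ee_rot: [[0.352, -0.936, 0.002], [-0.936, -0.352, 0.0], [0.0, -0.002, -1.0]]
wrist_force: [0.9, -0.7, 0.2]
gripper_width: 0.578
gripper_force: 0.0
```

```bash
python3 -c "
from h import *
print(r.sense()['tcp_pos'],r.sense()['joints'])
plan([.47,.14],-46.5,.32)"
```

```text
[ 0.4182155  -0.00928697  0.31553609] [ 2.11921332e+01 -2.94454221e+00 -1.32111384e+01  7.39012120e-03
 -7.96400876e+01 -6.10993310e-01]
[[np.float64(-0.0304), np.float64(-0.0252), np.float64(-0.0011)], -5.73],[[np.float64(-0.0277), np.float64(-0.0281), np.float64(-0.0011)], -5.73],[[np.float64(-0.0248), np.float64(-0.0308), np.float64(-0.0011)], -5.73],[[np.float64(-0.0216), np.float64(-0.0331), np.float64(-0.0011)], -5.73],
N 4
```

Call:
{"fn": "apply_moves", "kwargs": {
  "moves": [
    [[-0.03, -0.025, 0], -5.7],
    [[-0.028, -0.028, 0], -5.7],
    [[-0.025, -0.031, 0], -5.7],
    [[-0.022, -0.033, 0], -5.7],
    [[0, 0, 0], 0]
  ]
}}

```text
time_s: 3.82
tcp_pos: [0.472, 0.1432, 0.3137]
ee_rot: [[0.689, -0.725, -0.0], [-0.725, -0.689, 0.0], [-0.001, -0.0, -1.0]]
wrist_force: [-0.1, -0.3, 0.2]
gripper_width: 0.574
gripper_force: 0.0
```

```bash
cat >> h.py <<'E'
def wray(p,uv):
    K=np.array(p["intrinsics"]);v=np.array([(uv[0]-K[0,2])/K[0,0],(uv[1]-K[1,2])/K[1,1]]);t=np.linalg.norm(v)
    u=v/max(t,1e-9);return np.array(p["eye"]),np.array(p["orientation"])@np.array([*(u*sin(t)),cos(t)])
def watz(p,uv,z):
    e,d=wray(p,uv);return (e+d*(z-e[2])/d[2])[:2]
def topdown(p,z,c=C,half=(.17,.15),res=.0005):
    "rectified view in board axes: rows down = -board x, cols right = -board y"
    bx=np.array([cos(YAW),sin(YAW)]);by=np.array([-sin(YAW),cos(YAW)])
    Y,X=np.meshgrid(np.arange(half[0],-half[0],-res),np.arange(half[1],-half[1],-res))
    W=np.stack([c[0]+X*bx[0]+Y*by[0],c[1]+X*bx[1]+Y*by[1],np.full_like(X,z)],-1)-np.array(p["eye"])
    c_=W@np.array(p["orientation"]);K=np.array(p["intrinsics"])
    q=np.hypot(c_[...,0],c_[...,1]);t=np.arctan2(q,c_[...,2])/np.maximum(q,1e-9)
    return cv2.remap(p["frame"],(K[0,0]*t*c_[...,0]+K[0,2]).astype(np.float32),(K[1,1]*t*c_[...,1]+K[1,2]).astype(np.float32),cv2.INTER_CUBIC)
E
python3 - <<'E'
from h import *
p=imaging.capture("wrist");print(r.sense()["tcp_pos"],p["eye"],p["orientation"],p["intrinsics"])
np.save("w1.npy",p,allow_pickle=True)
cv2.imwrite("pics/w1.png",topdown(p,.018))
cv2.imwrite("pics/w1raw.png",p["frame"])
for n in["binding_board","notebook","rail_face","strap_pivot","strap_end","lever_tip"]:
    z=dict(binding_board=0,notebook=.018,rail_face=.018,lever_tip=.15).get(n,.056)
    print(n,[(watz(p,q,z).round(4),c) for q,c in place(p,n)])
E
```

```text
[0.470848   0.14076238 0.31387972] [0.52400124 0.09000951 0.50323493] [[-7.25153355e-01 -6.62398521e-01 -1.88097875e-01]
 [-6.88587209e-01  6.97778585e-01  1.97364390e-01]
 [ 5.16788678e-04  2.72641240e-01 -9.62115631e-01]] [[297.31863964   0.         253.70134188]
 [  0.         297.31863964 193.57039197]
 [  0.           0.           1.        ]]
binding_board [(array([0.6862, 0.1987]), 0.32)]
notebook [(array([0.5104, 0.1695]), 0.95), (array([0.6841, 0.4713]), 0.82)]
rail_face [(array([0.5524, 0.124 ]), 0.68)]
strap_pivot [(array([0.5912, 0.2213]), 0.61)]
strap_end [(array([0.5309, 0.2964]), 0.7)]
lever_tip [(array([0.6414, 0.1682]), 0.89)]
```

View pics/w1.png

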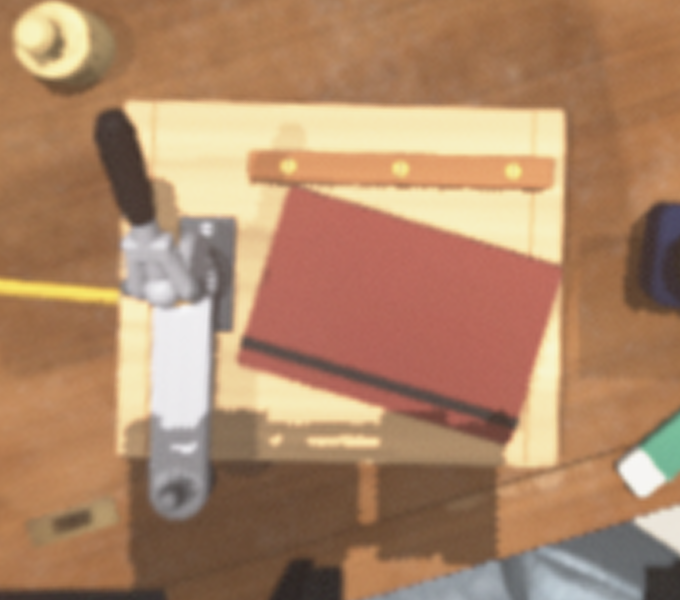

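The rectified view puts the board yaw at about -47.6°. The notebook is turned about 0.25 rad clockwise: its spine runs from (288,186) to (560,265), and the left corner almost touches the rail. The strap points at the robot. I'll update the frame and go behind the notebook.

```bash
cat >> h.py <<'E'
C=np.array([.5425,.180]);YAW=radians(-47.7)
RB=np.array([[cos(YAW),-sin(YAW)],[sin(YAW),cos(YAW)]])
B2W=lambda x,y:C+RB@np.array([x,y])/1000
W2B=lambda q:(RB.T@(np.array(q)[:2]-C)*1000).round(1)
E
python3 - <<'E'
from h import *
p=np.load("w1.npy",allow_pickle=True).item()
print("pivot",W2B(watz(p,np.array([0,0])+place(p,"strap_pivot")[0][0] if 0 else [0,0],.05)) if 0 else "", W2B([.5912,.2213]),W2B([.5309,.2964]),W2B([.5104,.1695]))
plan(B2W(-100,-45),-47.7,.15)
E
```

```text
pivot  [ 2.2 63.8] [-93.9  69.8] [-13.8 -30.8]
[[np.float64(-0.0165), np.float64(-0.0077), np.float64(0.0331)], 0.13],[[np.float64(-0.0166), np.float64(-0.0077), np.float64(0.0331)], 0.13],[[np.float64(-0.0166), np.float64(-0.0076), np.float64(0.0331)], 0.13],[[np.float64(-0.0166), np.float64(-0.0076), np.float64(0.0331)], 0.13],[[np.float64(-0.0166), np.float64(-0.0076), np.float64(0.0331)], 0.13],

N 5
```

Call:
{"fn": "apply_moves", "kwargs": {
  "moves": [
    [[-0.017, -0.0077, 0.033], 0.2],
    [[-0.017, -0.0077, 0.033], 0.2],
    [[-0.017, -0.0077, 0.033], 0.2],
    [[-0.016, -0.0077, 0.033], 0.2],
    [[-0.016, -0.0077, 0.033], 0.2]
  ],
  "hand": 0.07
}}

```text
time_s: 4.58
tcp_pos: [0.4422, 0.2248, 0.1495]
ee_rot: [[0.668, -0.744, 0.002], [-0.744, -0.668, 0.001], [-0.0, -0.002, -1.0]]
wrist_force: [1.3, 1.3, -0.5]
gripper_width: 0.787
gripper_force: 0.0
```

Call:
{"fn": "apply_moves", "kwargs": {
  "moves": [
    [[0, 0, 0.035], 0],
    [[0, 0, 0.035], 0],
    [[0, 0, 0.03], 0],
    [[0, 0, 0.025], 0],
    [[0, 0, 0], 0]
  ]
}}

```text
time_s: 5.0
tcp_pos: [0.4395, 0.2216, 0.0209]
ee_rot: [[0.668, -0.744, -0.008], [-0.744, -0.668, -0.006], [-0.0, 0.01, -1.0]]
wrist_force: [0.3, -1.1, -0.8]
gripper_width: 0.804
gripper_force: 0.0
```

```bash
python3 - <<'E'
from h import *
s=r.sense();print(W2B(s["tcp_pos"]),s["tcp_pos"],s["ee_rot"][:,0],s["wrist_force"])
p=imaging.capture("wrist");cv2.imwrite("pics/w2.png",topdown(p,.034,C)[:, :])
E
```

```text
[-100.1  -48.2] [0.43948878 0.22164611 0.02090481] [ 6.67940587e-01 -7.44214554e-01 -2.65413867e-04] [ 0.32801267 -1.06842352 -0.78918189]
```

View pics/w2.png

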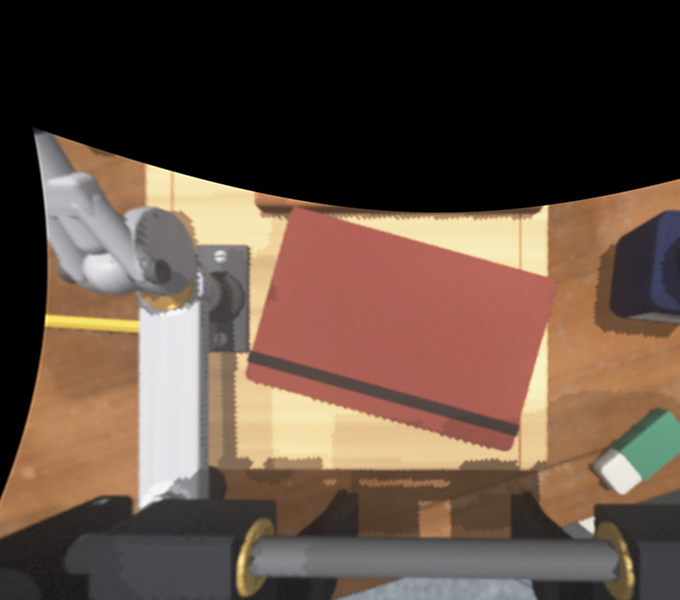

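The notebook's cover corners are at (294,207), (556,282), (512,450) and (247,378), and the fingers are clear of it on the robot side. Pushing towards the rail now.

Call:
{"fn": "apply_moves", "kwargs": {
  "moves": [
    [[0.008, 0, -0.002], -0.3],
    [[0.006, 0, 0], 0],
    [[0.005, 0, 0], 0],
    [[0.005, 0, 0], 0],
    [[0.005, 0, 0], 0]
  ]
}}

```text
time_s: 5.47
tcp_pos: [0.4629, 0.2035, 0.0281]
ee_rot: [[0.673, -0.739, 0.002], [-0.739, -0.673, 0.002], [0.0, -0.002, -1.0]]
wrist_force: [0.1, 0.7, 0.1]
gripper_width: 0.808
gripper_force: 0.0
```

Call:
{"fn": "apply_moves", "kwargs": {
  "moves": [
    [[0.004, 0, 0], 0],
    [[0.004, 0, 0], 0],
    [[0.004, 0, 0], 0],
    [[0.003, 0, 0], 0],
    [[0, 0, 0], 0]
  ]
}}

```text
time_s: 5.88
tcp_pos: [0.4723, 0.1922, 0.0269]
ee_rot: [[0.673, -0.739, -0.0], [-0.739, -0.673, -0.0], [0.0, 0.0, -1.0]]
wrist_force: [-0.7, 0.4, 0.8]
gripper_width: 0.81
gripper_force: 0.0
```

```bash
python3 - <<'E'
from h import *
s=r.sense();print(W2B(s["tcp_pos"]),s["tcp_pos"],s["ee_rot"][:,0],s["wrist_force"])
p=imaging.capture("wrist");cv2.imwrite("pics/w3.png",topdown(p,.034,C)[:, :])
E
```

```text
[-56.2 -43.7] [0.47229489 0.19216871 0.02685567] [ 6.73395708e-01 -7.39282231e-01  5.24423562e-05] [-0.70981306  0.43842619  0.84357957]
```

View pics/w3.png

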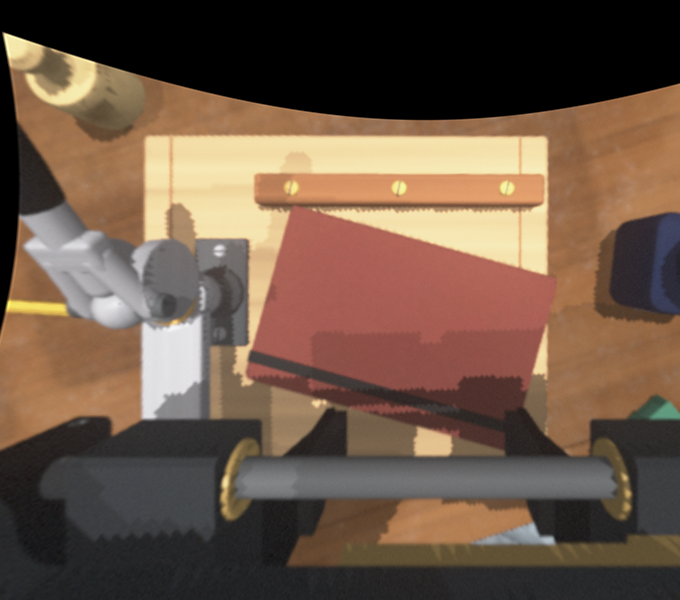

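The book hasn't moved and there is no force. The open fingertips, which retract when open, passed over the cover: the tips show at (345,410) and (510,410). I'll back off, go lower and push again.

Call:
{"fn": "apply_moves", "kwargs": {
  "moves": [
    [[-0.015, 0, 0], 0],
    [[-0.015, 0, 0], 0],
    [[-0.014, 0, 0], 0],
    [[0, 0, 0], 0]
  ]
}}

```text
time_s: 6.27
tcp_pos: [0.4412, 0.2262, 0.027]
ee_rot: [[0.676, -0.737, -0.0], [-0.737, -0.676, 0.0], [-0.0, 0.0, -1.0]]
wrist_force: [-0.6, -0.1, -0.7]
gripper_width: 0.803
gripper_force: 0.0
```

Call:
{"fn": "apply_moves", "kwargs": {
  "moves": [
    [[0, 0, 0.007], 0],
    [[0, 0, 0.005], 0],
    [[0, 0, 0], 0],
    [[0, 0, 0], 0]
  ]
}}

```text
time_s: 6.6
tcp_pos: [0.4423, 0.2243, 0.0142]
ee_rot: [[0.673, -0.739, -0.001], [-0.739, -0.673, -0.001], [0.0, 0.002, -1.0]]
wrist_force: [0.2, 0.6, -0.4]
gripper_width: 0.807
gripper_force: 0.0
```

Call:
{"fn": "apply_moves", "kwargs": {
  "moves": [
    [[0.005, 0, 0], 0],
    [[0.005, 0, 0], 0],
    [[0.004, 0, 0], 0],
    [[0.003, 0, 0], 0],
    [[0.003, 0, 0], 0]
  ]
}}

```text
time_s: 7.02
tcp_pos: [0.4563, 0.2098, 0.0151]
ee_rot: [[0.673, -0.739, 0.0], [-0.739, -0.673, 0.0], [0.0, -0.0, -1.0]]
wrist_force: [-0.8, -0.8, 0.8]
gripper_width: 0.805
gripper_force: 0.0
```

Call:
{"fn": "apply_moves", "kwargs": {
  "moves": [
    [[0.004, 0, 0], 0],
    [[0.004, 0, 0], 0],
    [[0.004, 0, 0], 0],
    [[0.003, 0, 0], 0],
    [[0, 0, 0], 0]
  ]
}}

```text
time_s: 7.43
tcp_pos: [0.4663, 0.1988, 0.0149]
ee_rot: [[0.673, -0.739, 0.0], [-0.739, -0.673, -0.0], [0.0, -0.0, -1.0]]
wrist_force: [-0.2, -0.6, 1.4]
gripper_width: 0.806
gripper_force: 0.0
```

```bash
python3 - <<'E'
from h import *
s=r.sense();print(W2B(s["tcp_pos"]),s["tcp_pos"],s["wrist_force"])
p=imaging.capture("wrist");cv2.imwrite("pics/w4.png",topdown(p,.034,C)[:, :])
p=imaging.capture("side");cv2.imwrite("pics/s4.png",cv2.resize(p["frame"][150:330,150:350],None,fx=3.3,fy=3.3))
E
```

```text
[-65.2 -43.7] [0.46630426 0.19882839 0.01494761] [-0.23025947 -0.64357143  1.41744376]
```

View pics/w4.png

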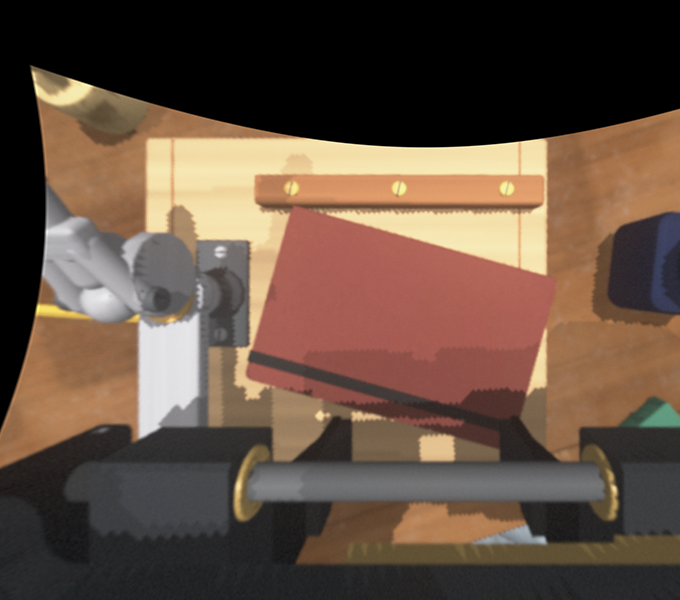

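The notebook still hasn't moved; the open tips are higher than I assumed. I'll use shut fingers, where the TCP height is exact, and push near the lagging corner first.

Call:
{"fn": "apply_moves", "kwargs": {
  "moves": [
    [[-0.013, 0, -0.012], 0],
    [[-0.014, 0.012, 0], 0],
    [[-0.013, 0.012, 0], 0],
    [[0, 0.012, 0], 0],
    [[0, 0, 0], 0]
  ],
  "hand": 0
}}

```text
time_s: 7.95
tcp_pos: [0.41, 0.2032, 0.0268]
ee_rot: [[0.674, -0.738, -0.002], [-0.738, -0.674, -0.001], [-0.0, 0.003, -1.0]]
wrist_force: [0.7, -0.5, -0.5]
gripper_width: 0.511
gripper_force: 0.0
```

Call:
{"fn": "apply_moves", "kwargs": {
  "moves": [
    [[0, 0, 0.002], 0],
    [[0, 0, 0.001], 0],
    [[0, 0, 0], 0],
    [[0, 0, 0], 0]
  ]
}}

```text
time_s: 8.28
tcp_pos: [0.413, 0.2048, 0.0238]
ee_rot: [[0.674, -0.739, 0.0], [-0.739, -0.674, -0.0], [0.0, -0.0, -1.0]]
wrist_force: [0.2, 0.6, 0.7]
gripper_width: 0.205
gripper_force: 0.0
```

```bash
cat >> h.py <<'E'
def book(tag=None,zc=.034):
    "red cover in the wrist view: spine line + minAreaRect in board mm"
    p=imaging.capture("wrist");t=topdown(p,zc,C);h=cv2.cvtColor(t,cv2.COLOR_BGR2HSV)
    m=(((h[...,0]<6)|(h[...,0]>172))&(h[...,1]>110)&(h[...,2]>50)).astype(np.uint8)
    m=cv2.morphologyEx(m,cv2.MORPH_OPEN,np.ones((7,7)))
    n,l,st,_=cv2.connectedComponentsWithStats(m);k=1+np.argmax(st[1:,4]);m=(l==k)
    if tag: cv2.imwrite(f"pics/{tag}.png",t)
    rows,cols=np.nonzero(m);L,Rr=cols.min(),cols.max()
    cc=np.arange(int(L+.25*(Rr-L)),int(L+.9*(Rr-L)),3);tp=np.array([np.nonzero(m[:,c])[0][0] for c in cc])
    k=np.polyfit(cc,tp,1);r_=tp-np.polyval(k,cc);g=abs(r_)<4;k=np.polyfit(cc[g],tp[g],1)
    X=lambda u,v:((340-u)*.5,(300-v)*.5)
    box=cv2.boxPoints(cv2.minAreaRect(np.stack([cols,rows],1).astype(np.float32)))
    print("spine slope deg",round(degrees(atan(k[0])),2),"spine x at y=0:%.1f y=-60:%.1f"%((300-np.polyval(k,340))/2,(300-np.polyval(k,460))/2),"yL %.1f yR %.1f"%((340-L)/2,(340-Rr)/2),"box",[tuple(round(float(a),1) for a in X(*b)[::-1]) for b in box])
    s=r.sense();print("tcp",W2B(s["tcp_pos"]),s["tcp_pos"][2].round(4),"F",s["wrist_force"].round(1),"t",s["time_s"],"g",s["gripper_width"])
E
python3 -c "
from h import *
book()"
```

```text
spine slope deg 15.66 spine x at y=0:39.7 y=-60:22.9 yL 43.0 yR -107.5 box [(-25.0, 44.1), (47.4, 23.5), (9.8, -109.2), (-62.6, -88.6)]
tcp [-105.5  -79.2] 0.0238 F [ 1.2  0.8 -0.2] t 8.3333 g 0.15836537055989913
```

Call:
{"fn": "apply_moves", "kwargs": {
  "moves": [
    [[0, 0, 0], 0],
    [[0.005, 0, 0], 0],
    [[0.005, 0, 0], 0],
    [[0.004, 0, 0], 0],
    [[0.004, 0, 0], 0]
  ]
}}

```text
time_s: 8.75
tcp_pos: [0.4249, 0.1908, 0.024]
ee_rot: [[0.674, -0.739, 0.0], [-0.739, -0.674, -0.0], [0.0, 0.0, -1.0]]
wrist_force: [0.3, 0.6, 0.1]
gripper_width: 0.005
gripper_force: 0.0
```

Call:
{"fn": "apply_moves", "kwargs": {
  "moves": [
    [[0.004, 0, 0], 0],
    [[0.004, 0, 0], 0],
    [[0.004, 0, 0], 0],
    [[0.003, 0, 0], 0],
    [[0, 0, 0], 0]
  ]
}}

```text
time_s: 9.17
tcp_pos: [0.435, 0.1798, 0.0239]
ee_rot: [[0.673, -0.739, 0.0], [-0.739, -0.673, 0.0], [0.0, -0.0, -1.0]]
wrist_force: [-0.4, 0.4, -0.5]
gripper_width: 0.005
gripper_force: 0.0
```

```bash
python3 -c "
from h import *
book('w5')"
```

```text
spine slope deg 15.6 spine x at y=0:40.1 y=-60:23.4 yL 43.0 yR -107.5 box [(-24.8, 43.9), (47.6, 23.4), (10.1, -109.1), (-62.4, -88.5)]
tcp [-72.4 -79.8] 0.0239 F [-0.1  0.5  0.6] t 9.2167 g 0.002872115197550263
```

View pics/w5.png

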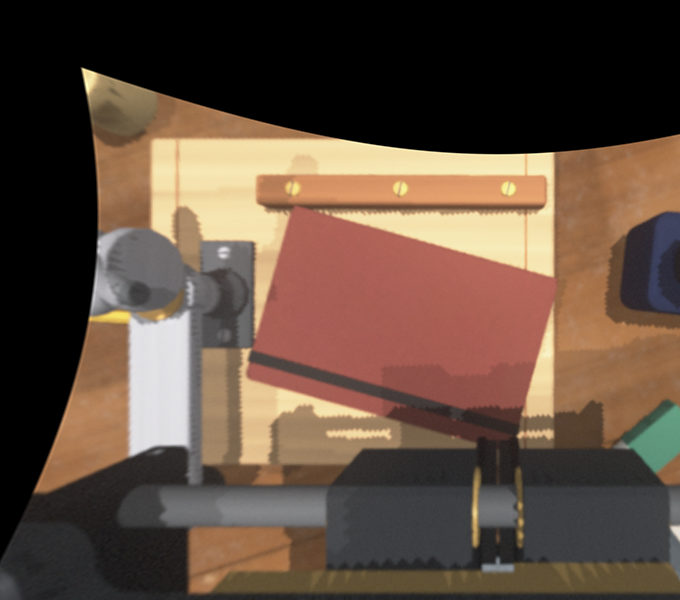

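The shut fingertips at (498,437) are just reaching the notebook's near edge; the notebook itself is unmoved. I'll carry on pushing.

Call:
{"fn": "apply_moves", "kwargs": {
  "moves": [
    [[0.003, -0.001, 0], 0],
    [[0.003, -0.001, 0], 0],
    [[0.003, -0.001, 0], 0],
    [[0.003, -0.001, 0], 0],
    [[0, 0, 0], 0]
  ]
}}

```text
time_s: 9.63
tcp_pos: [0.4462, 0.1739, 0.0239]
ee_rot: [[0.673, -0.739, 0.0], [-0.739, -0.673, 0.0], [0.0, -0.0, -1.0]]
wrist_force: [1.3, 0.2, -0.5]
gripper_width: 0.006
gripper_force: 0.0
```

```bash
python3 -c "
from h import *
book()"
```

```text
spine slope deg 15.58 spine x at y=0:40.3 y=-60:23.5 yL 43.0 yR -107.5 box [(-24.7, 44.1), (47.7, 23.7), (10.3, -109.1), (-62.1, -88.7)]
tcp [-60.5 -75.5] 0.0239 F [ 1.  -0.6  0.1] t 9.6833 g 0.00821046998891097
```

```bash
python3 - <<'E'
from h import *
s=imaging.capture("side");c=imaging.capture("scene");w=imaging.capture("wrist")
f=lambda im,k:cv2.resize(im,None,fx=k,fy=k,interpolation=cv2.INTER_CUBIC)
A=f(s["frame"][185:285,220:320],4);B=f(c["frame"][190:290,185:285],4)
print(B.shape)
t=f(topdown(w,.034,C)[380:480,340:640],2)
o=np.zeros((600,800,3),np.uint8);o[:400,:400]=A;o[:400,400:]=B;o[400:,:600]=t
cv2.imwrite("pics/m1.png",o)
P=[*B2W(-60.5,-75.5),.024];print(proj(s,P),proj(c,P))
E
```

```text
(400, 400, 3)
[289.23948363 231.96358696] [264.74720416 258.20435512]
```

View pics/m1.png

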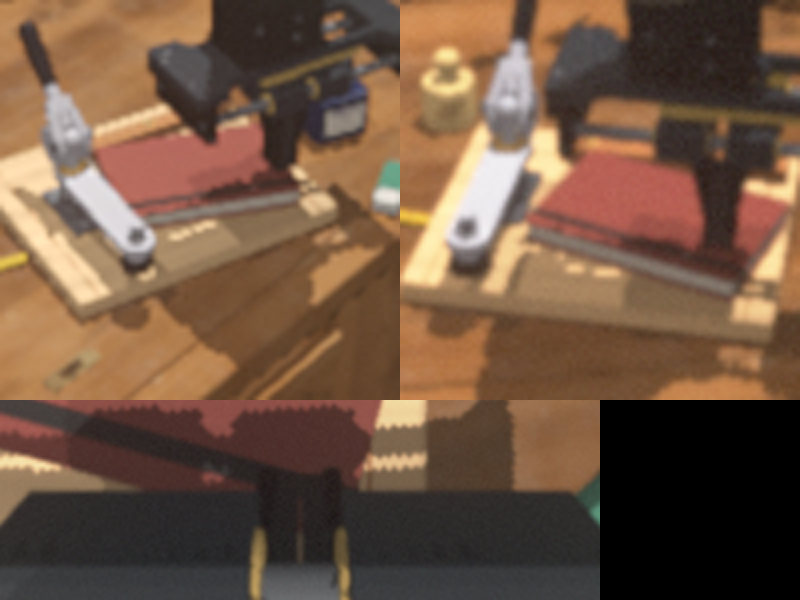

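The side and scene views show the fingertips resting over the cover, about 12 mm higher than the reported TCP. I'll find the true tip height by touching bare board in front of the notebook.

Call:
{"fn": "apply_moves", "kwargs": {
  "moves": [
    [[-0.01, -0.005, -0.004], 0],
    [[-0.006, -0.02, 0], 0],
    [[0, -0.02, 0], 0],
    [[0, -0.01, 0.004], 0],
    [[0, 0, 0], 0]
  ]
}}

```text
time_s: 10.25
tcp_pos: [0.4767, 0.2248, 0.0235]
ee_rot: [[0.675, -0.738, 0.001], [-0.738, -0.675, 0.001], [0.0, -0.001, -1.0]]
wrist_force: [-0.1, -0.5, -0.5]
gripper_width: 0.004
gripper_force: 0.0
```

Call:
{"fn": "apply_moves", "kwargs": {
  "moves": [
    [[0, 0, 0.004], 0],
    [[0, 0, 0.003], 0],
    [[0, 0, 0.002], 0],
    [[0, 0, 0], 0]
  ]
}}

```text
time_s: 10.58
tcp_pos: [0.4745, 0.2219, 0.0143]
ee_rot: [[0.673, -0.739, -0.002], [-0.739, -0.673, -0.001], [-0.0, 0.002, -1.0]]
wrist_force: [0.2, 0.4, -0.3]
gripper_width: 0.006
gripper_force: 0.0
```

Call:
{"fn": "apply_moves", "kwargs": {
  "moves": [
    [[0, 0, 0.002], 0],
    [[0, 0, 0.001], 0],
    [[0, 0, 0], 0]
  ]
}}

```text
time_s: 10.83
tcp_pos: [0.4753, 0.2226, 0.0118]
ee_rot: [[0.674, -0.739, -0.0], [-0.739, -0.674, -0.0], [-0.0, 0.0, -1.0]]
wrist_force: [0.1, 0.6, -0.3]
gripper_width: 0.005
gripper_force: 0.0
```

```bash
python3 -c "
from h import *
s=imaging.capture('side');c=imaging.capture('scene')
cv2.imwrite('pics/s6.png',s['frame'])
# triangulated old tip
print(tri(s,(290.7,227.5),c,(264.5,251)),B2W(-60.5,-75.5))
book()"
```

```text
(array([0.44177296, 0.17954466, 0.04791463]), np.float64(0.003183061861520791)) [0.4459406  0.17393524]
spine slope deg 15.6 spine x at y=0:39.8 y=-60:23.1 yL 43.0 yR -106.5 box [(-24.8, 44.5), (47.6, 24.1), (10.2, -108.5), (-62.2, -88.1)]
tcp [-76.7 -20.7] 0.012 F [ 0.  -0.3 -0.4] t 10.9833 g 0.0092866625626804
```

Call:
{"fn": "apply_moves", "kwargs": {
  "moves": [
    [[0, 0, 0.002], 0],
    [[0, 0, 0.001], 0],
    [[0, 0, 0], 0]
  ]
}}

```text
time_s: 11.23
tcp_pos: [0.4754, 0.2227, 0.0087]
ee_rot: [[0.674, -0.739, -0.0], [-0.739, -0.674, -0.0], [-0.0, 0.0, -1.0]]
wrist_force: [0.1, 0.0, 0.9]
gripper_width: 0.008
gripper_force: 0.0
```

Call:
{"fn": "apply_moves", "kwargs": {
  "moves": [
    [[0, 0, 0.002], 0],
    [[0, 0, 0], 0]
  ]
}}

```text
time_s: 11.4
tcp_pos: [0.4753, 0.2227, 0.0066]
ee_rot: [[0.674, -0.739, -0.001], [-0.739, -0.674, -0.0], [-0.0, 0.001, -1.0]]
wrist_force: [-0.2, -0.8, -0.3]
gripper_width: 0.006
gripper_force: 0.0
```

Call:
{"fn": "apply_moves", "kwargs": {
  "moves": [
    [[0, 0, 0.002], 0],
    [[0, 0, 0], 0]
  ]
}}

```text
time_s: 11.57
tcp_pos: [0.4753, 0.2227, 0.0046]
ee_rot: [[0.674, -0.739, -0.001], [-0.739, -0.674, -0.0], [-0.0, 0.001, -1.0]]
wrist_force: [0.3, -0.3, -0.6]
gripper_width: 0.007
gripper_force: 0.0
```

Call:
{"fn": "apply_moves", "kwargs": {
  "moves": [
    [[0, 0, 0.002], 0],
    [[0, 0, 0], 0]
  ]
}}

```text
time_s: 11.73
tcp_pos: [0.4754, 0.2227, 0.0026]
ee_rot: [[0.674, -0.739, -0.0], [-0.739, -0.674, -0.0], [-0.0, 0.001, -1.0]]
wrist_force: [-0.6, -0.0, 0.0]
gripper_width: 0.001
gripper_force: 0.0
```

Call:
{"fn": "apply_moves", "kwargs": {
  "moves": [
    [[0, 0, 0.0015], 0],
    [[0, 0, 0], 0]
  ]
}}

```text
time_s: 11.9
tcp_pos: [0.4754, 0.2227, 0.0012]
ee_rot: [[0.674, -0.739, -0.0], [-0.739, -0.674, -0.0], [-0.0, 0.0, -1.0]]
wrist_force: [-0.0, -0.8, -0.9]
gripper_width: 0.007
gripper_force: 0.0
```

```bash
python3 - <<'E'
from h import *
print(r.pinch_z)
s=imaging.capture("side");c=imaging.capture("scene")
f=lambda im,k:cv2.resize(im,None,fx=k,fy=k,interpolation=cv2.INTER_CUBIC)
x=r.sense();P=[*x["tcp_pos"][:2],.018];a=proj(s,P);b=proj(c,P);print(a,b,x["wrist_force"])
A=f(s["frame"][185:285,220:320],4);B=f(c["frame"][190:290,185:285],4)
for im,q in((A,(a-[220,185])*4),(B,(b-[185,190])*4)): cv2.circle(im,tuple(int(v) for v in q),3,(0,255,0),1)
cv2.imwrite("pics/m2.png",np.hstack([A,B]))
E
```

```text
0.0187
[276.76061148 242.28465383] [240.60455044 261.89810916] [0.25638491 1.11241961 0.23877836]
```

View pics/m2.png

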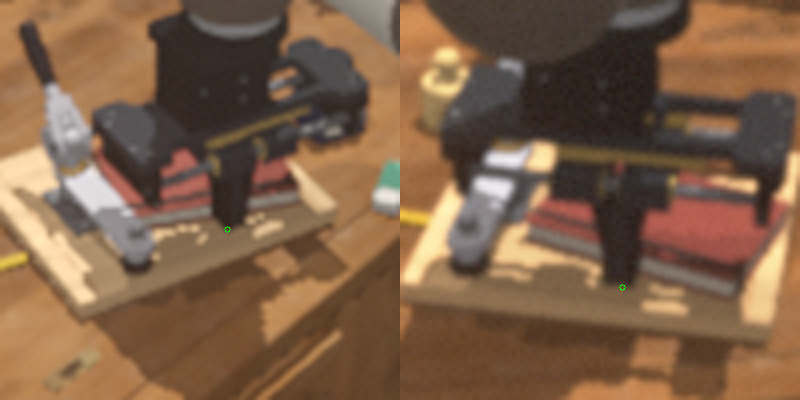

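The tip is now about level with the board top, so the true tip sits roughly 19 mm above the reported TCP. The usable push height is therefore a reported z of about 0.005. Redoing the push from behind the lagging corner.

Call:
{"fn": "apply_moves", "kwargs": {
  "moves": [
    [[-0.005, 0, -0.004], 0],
    [[-0.012, 0.01, 0], 0],
    [[0, 0.025, 0], 0],
    [[0, 0.025, 0], 0],
    [[0, 0, 0], 0]
  ]
}}

```text
time_s: 12.42
tcp_pos: [0.415, 0.1913, 0.0051]
ee_rot: [[0.673, -0.74, -0.005], [-0.74, -0.673, -0.003], [-0.001, 0.006, -1.0]]
wrist_force: [0.2, 0.4, 0.1]
gripper_width: 0.009
gripper_force: 0.0
```

Call:
{"fn": "apply_moves", "kwargs": {
  "moves": [
    [[0.005, 0, 0], 0],
    [[0.005, 0, 0], 0],
    [[0.004, 0, 0], 0],
    [[0.004, 0, 0], 0],
    [[0.004, 0, 0], 0]
  ]
}}

```text
time_s: 12.83
tcp_pos: [0.4359, 0.1794, 0.0058]
ee_rot: [[0.674, -0.739, 0.001], [-0.739, -0.674, 0.001], [-0.0, -0.002, -1.0]]
wrist_force: [-1.8, 2.7, 4.5]
gripper_width: 0.006
gripper_force: 2.1
```

```bash
python3 -c "
from h import *
book()"
```

```text
spine slope deg 15.58 spine x at y=0:40.2 y=-60:23.5 yL 42.5 yR -107.5 box [(-24.9, 43.9), (47.6, 23.3), (10.1, -109.1), (-62.5, -88.5)]
tcp [-70.8 -79.4] 0.0058 F [ 1.2 -0.1  3.3] t 12.8833 g 0.0035502023521819834
```

Call:
{"fn": "apply_moves", "kwargs": {
  "moves": [
    [[0.004, 0, 0], 0],
    [[0.004, 0, 0], 0],
    [[0, 0, 0], 0]
  ]
}}

```text
time_s: 13.13
tcp_pos: [0.4406, 0.1726, 0.0058]
ee_rot: [[0.674, -0.739, 0.0], [-0.739, -0.674, 0.0], [0.0, -0.0, -1.0]]
wrist_force: [-0.6, -0.4, 4.6]
gripper_width: 0.008
gripper_force: 2.6
```

```bash
python3 -c "
from h import *
book()"
```

```text
spine slope deg 12.55 spine x at y=0:41.2 y=-60:27.8 yL 43.5 yR -104.0 box [(-25.2, 44.9), (48.4, 28.2), (18.0, -105.9), (-55.5, -89.2)]
tcp [-63.1 -80.3] 0.0058 F [-1.4 -1.   5.5] t 13.1833 g 0.005140909601855936
```

Call:
{"fn": "apply_moves", "kwargs": {
  "moves": [
    [[-0.012, 0, 0], 0],
    [[-0.012, 0, 0], 0],
    [[0, 0, 0.0035], 0],
    [[0, 0, 0], 0]
  ]
}}

```text
time_s: 13.52
tcp_pos: [0.4233, 0.1902, 0.0012]
ee_rot: [[0.674, -0.739, -0.001], [-0.739, -0.674, -0.001], [-0.0, 0.001, -1.0]]
wrist_force: [-0.3, -0.2, -0.1]
gripper_width: 0.007
gripper_force: 0.2
```

Call:
{"fn": "apply_moves", "kwargs": {
  "moves": [
    [[0.005, 0, 0], 0],
    [[0.005, 0, 0], 0],
    [[0.005, 0, 0], 0],
    [[0, 0, 0], 0]
  ]
}}

```text
time_s: 13.85
tcp_pos: [0.4347, 0.1785, 0.0018]
ee_rot: [[0.673, -0.74, 0.0], [-0.74, -0.673, -0.0], [0.0, 0.0, -1.0]]
wrist_force: [-0.3, -0.4, 0.4]
gripper_width: 0.002
gripper_force: 0.0
```

Call:
{"fn": "apply_moves", "kwargs": {
  "moves": [
    [[0.005, 0, 0], 0],
    [[0.004, 0, 0], 0],
    [[0, 0, 0], 0]
  ]
}}

```text
time_s: 14.1
tcp_pos: [0.4406, 0.1723, 0.002]
ee_rot: [[0.673, -0.739, 0.0], [-0.739, -0.673, 0.0], [0.0, -0.0, -1.0]]
wrist_force: [-0.2, -0.2, -0.5]
gripper_width: 0.006
gripper_force: 0.0
```

```bash
python3 -c "
from h import *
book()"
```

```text
spine slope deg 4.51 spine x at y=0:44.8 y=-60:40.0 yL 47.5 yR -93.5 box [(-26.6, 48.0), (48.4, 42.5), (38.3, -94.8), (-36.7, -89.2)]
tcp [-63.2 -80.5] 0.002 F [ 0.1  0.1 -0.4] t 14.15 g 0.005601350136432248
```

Call:
{"fn": "apply_moves", "kwargs": {
  "moves": [
    [[0.003, 0.001, 0], 0],
    [[0.003, 0.001, 0], 0],
    [[0, 0, 0], 0]
  ]
}}

```text
time_s: 14.4
tcp_pos: [0.4426, 0.1667, 0.002]
ee_rot: [[0.674, -0.739, 0.0], [-0.739, -0.674, -0.0], [0.0, 0.0, -1.0]]
wrist_force: [-0.1, -1.0, 0.0]
gripper_width: 0.007
gripper_force: 0.0
```

```bash
python3 -c "
from h import *
book()"
```

```text
spine slope deg 1.6 spine x at y=0:45.7 y=-60:44.0 yL 46.0 yR -92.0 box [(-28.0, 46.9), (47.1, 45.0), (43.6, -92.4), (-31.6, -90.5)]
tcp [-57.5 -82.8] 0.002 F [-0.4  0.1 -0.1] t 14.45 g 0.007326485395503102
```

Call:
{"fn": "apply_moves", "kwargs": {
  "moves": [
    [[-0.006, 0, 0], 0],
    [[0, -0.016, 0], 0],
    [[0, -0.016, 0], 0],
    [[0.005, 0, 0], 0],
    [[0.003, 0, 0], 0]
  ]
}}

```text
time_s: 14.87
tcp_pos: [0.4677, 0.1876, 0.0018]
ee_rot: [[0.674, -0.738, -0.0], [-0.738, -0.674, 0.0], [-0.0, -0.0, -1.0]]
wrist_force: [-0.2, -0.2, 0.6]
gripper_width: 0.009
gripper_force: 0.3
```

Call:
{"fn": "apply_moves", "kwargs": {
  "moves": [
    [[0.002, 0, 0], 0],
    [[0.002, 0, 0], 0],
    [[0, 0, 0], 0]
  ]
}}

```text
time_s: 15.12
tcp_pos: [0.4695, 0.1849, 0.0018]
ee_rot: [[0.673, -0.74, -0.0], [-0.74, -0.673, 0.002], [-0.002, -0.001, -1.0]]
wrist_force: [-4.0, 5.4, -0.3]
gripper_width: 0.008
gripper_force: 3.4
```

Call:
{"fn": "apply_moves", "kwargs": {
  "moves": [
    [[0.0015, 0, 0], 0],
    [[0.0015, 0, 0], 0],
    [[0, 0, 0], 0]
  ]
}}

```text
time_s: 15.37
tcp_pos: [0.4699, 0.1846, 0.0018]
ee_rot: [[0.672, -0.74, -0.002], [-0.74, -0.672, 0.004], [-0.004, -0.002, -1.0]]
wrist_force: [-12.6, 16.2, 1.7]
gripper_width: 0.008
gripper_force: 10.1
```

```bash
python3 -c "
from h import *
book()"
```

```text
spine slope deg 0.43 spine x at y=0:48.0 y=-60:47.6 yL 46.5 yR -90.5 box [(-26.5, 46.6), (48.4, 46.3), (47.8, -90.7), (-27.0, -90.4)]
tcp [-52.3 -50.7] 0.0017 F [-12.1  14.8   0.9] t 15.4167 g 0.005737096730498234
```

The notebook is now flush (slope 0.4°, 20 N against the rail), but its centre is about 9 mm too far toward +y. I'll lift clear, touch lightly on the cover and drag it along the rail toward −y.

Call:
{"fn": "apply_moves", "kwargs": {
  "moves": [
    [[-0.006, 0, 0], 0],
    [[-0.003, 0, -0.01], 0],
    [[0, 0, -0.012], 0],
    [[0.03, 0.007, 0], 0],
    [[0.03, 0.007, 0], 0]
  ]
}}

```text
time_s: 15.83
tcp_pos: [0.4967, 0.1351, 0.0257]
ee_rot: [[0.677, -0.736, 0.002], [-0.736, -0.677, 0.001], [0.001, -0.002, -1.0]]
wrist_force: [0.5, 0.5, 0.0]
gripper_width: 0.006
gripper_force: 0.0
```

Call:
{"fn": "apply_moves", "kwargs": {
  "moves": [
    [[0, 0, 0.005], 0],
    [[0, 0, 0.005], 0],
    [[0, 0, 0.003], 0],
    [[0, 0, 0], 0]
  ]
}}

```text
time_s: 16.17
tcp_pos: [0.4952, 0.1346, 0.0103]
ee_rot: [[0.674, -0.739, -0.002], [-0.739, -0.674, -0.001], [-0.0, 0.002, -1.0]]
wrist_force: [0.0, 0.3, 0.2]
gripper_width: 0.007
gripper_force: 0.0
```

```bash
python3 -c "
from h import *
book()"
```

```text
spine slope deg -0.01 spine x at y=0:49.0 y=-60:49.0 yL 46.0 yR -90.5 box [(-10.0, 46.0), (49.0, 46.0), (49.0, -90.5), (-10.0, -90.5)]
tcp [  1.7 -65.1] 0.0106 F [-0.6 -0.6 -0.3] t 16.2167 g 0.004913900262271917
```

Call:
{"fn": "apply_moves", "kwargs": {
  "moves": [
    [[0, 0, 0.002], 0],
    [[0, 0, 0.001], 0],
    [[0, 0, 0], 0]
  ]
}}

```text
time_s: 16.47
tcp_pos: [0.4959, 0.1352, 0.0078]
ee_rot: [[0.674, -0.738, -0.0], [-0.738, -0.674, -0.0], [-0.0, 0.0, -1.0]]
wrist_force: [-0.2, 0.6, 0.2]
gripper_width: 0.003
gripper_force: 0.0
```

Call:
{"fn": "apply_moves", "kwargs": {
  "moves": [
    [[0, 0, 0.0015], 0],
    [[0, 0, 0], 0]
  ]
}}

```text
time_s: 16.63
tcp_pos: [0.4961, 0.135, 0.0063]
ee_rot: [[0.674, -0.739, -0.0], [-0.739, -0.674, -0.0], [-0.0, 0.0, -1.0]]
wrist_force: [-1.0, 0.5, 0.5]
gripper_width: 0.006
gripper_force: 0.0
```

Call:
{"fn": "apply_moves", "kwargs": {
  "moves": [
    [[0, 0, 0.001], 0],
    [[0, 0, 0], 0]
  ]
}}

```text
time_s: 16.8
tcp_pos: [0.4963, 0.135, 0.0059]
ee_rot: [[0.674, -0.739, 0.0], [-0.739, -0.674, 0.0], [0.0, -0.0, -1.0]]
wrist_force: [-1.1, 0.0, 2.5]
gripper_width: 0.005
gripper_force: 1.8
```

Call:
{"fn": "apply_moves", "kwargs": {
  "moves": [
    [[0, 0, 0.0005], 0],
    [[0, 0, 0], 0]
  ]
}}

```text
time_s: 16.97
tcp_pos: [0.4963, 0.135, 0.0058]
ee_rot: [[0.674, -0.739, 0.0], [-0.739, -0.674, 0.0], [0.0, -0.0, -1.0]]
wrist_force: [-3.1, 0.5, 7.9]
gripper_width: 0.002
gripper_force: 3.6
```

Call:
{"fn": "apply_moves", "kwargs": {
  "moves": [
    [[0, 0.002, 0], 0],
    [[0, 0.002, 0], 0],
    [[0, 0.002, 0], 0],
    [[0, 0.002, 0], 0],
    [[0, 0, 0], 0]
  ]
}}

```text
time_s: 17.38
tcp_pos: [0.4919, 0.1302, 0.0058]
ee_rot: [[0.674, -0.738, 0.004], [-0.739, -0.674, 0.002], [0.001, -0.004, -1.0]]
wrist_force: [1.9, 2.0, 6.0]
gripper_width: -0.001
gripper_force: 2.7
```

```bash
python3 -c "
from h import *
book()"
```

```text
spine slope deg 0.04 spine x at y=0:49.0 y=-60:49.0 yL 46.0 yR -91.0 box [(49.0, 46.0), (49.0, -91.0), (-7.0, -91.0), (-7.0, 46.0)]
tcp [  2.8 -71. ] 0.0058 F [3.  1.6 5.9] t 17.4333 g 0.0034958588206599295
```

Call:
{"fn": "apply_moves", "kwargs": {
  "moves": [
    [[0, 0, 0.001], 0],
    [[0, 0, 0.001], 0],
    [[0, 0, 0], 0]
  ]
}}

```text
time_s: 17.68
tcp_pos: [0.4919, 0.1302, 0.0057]
ee_rot: [[0.675, -0.738, 0.003], [-0.738, -0.675, 0.001], [0.002, -0.003, -1.0]]
wrist_force: [-3.1, 1.2, 20.1]
gripper_width: 0.005
gripper_force: 10.2
```

Call:
{"fn": "apply_moves", "kwargs": {
  "moves": [
    [[0, 0.002, 0], 0],
    [[0, 0.002, 0], 0],
    [[0, 0.002, 0], 0]
  ]
}}

```text
time_s: 17.93
tcp_pos: [0.4912, 0.1288, 0.0058]
ee_rot: [[0.675, -0.737, 0.012], [-0.737, -0.675, 0.006], [0.003, -0.013, -1.0]]
wrist_force: [4.5, 5.9, 10.5]
gripper_width: 0.005
gripper_force: 5.0
```

```bash
python3 -c "
from h import *
book()"
```

```text
spine slope deg -0.0 spine x at y=0:49.0 y=-60:49.0 yL 46.5 yR -91.0 box [(49.0, 46.5), (49.0, -91.0), (-7.5, -91.0), (-7.5, 46.5)]
tcp [  3.3 -72.7] 0.0058 F [ 2.6  5.  10.3] t 17.9833 g 0.00466321356357371
```

Call:
{"fn": "apply_moves", "kwargs": {
  "moves": [
    [[0, 0.003, 0], 0],
    [[0, 0.003, 0.0005], 0],
    [[0, 0.003, 0.0005], 0],
    [[0, 0, 0], 0]
  ]
}}

```text
time_s: 18.32
tcp_pos: [0.4868, 0.1238, 0.0058]
ee_rot: [[0.676, -0.737, 0.016], [-0.737, -0.676, 0.008], [0.005, -0.018, -1.0]]
wrist_force: [5.7, 6.0, 13.0]
gripper_width: 0.003
gripper_force: 6.5
```

```bash
python3 -c "
from h import *
book()"
```

```text
spine slope deg -0.0 spine x at y=0:49.0 y=-60:49.0 yL 46.0 yR -91.0 box [(49.0, 46.0), (49.0, -91.0), (-7.5, -91.0), (-7.5, 46.0)]
tcp [  4.1 -79. ] 0.0058 F [ 5.4  6.2 13.1] t 18.3667 g 0.006048730389753804
```

Call:
{"fn": "apply_moves", "kwargs": {
  "moves": [
    [[0, 0, -0.012], 0],
    [[0, -0.012, 0], 0],
    [[0, -0.018, 0], 0],
    [[0, 0, 0], 0],
    [[0, 0, 0], 0]
  ]
}}

```text
time_s: 18.78
tcp_pos: [0.4999, 0.1387, 0.0128]
ee_rot: [[0.673, -0.739, -0.004], [-0.739, -0.673, -0.002], [-0.001, 0.004, -1.0]]
wrist_force: [-0.2, -0.2, -0.3]
gripper_width: 0.005
gripper_force: 0.0
```

```bash
python3 - <<'E'
from h import *
book()
for c in("wrist","scene","side"):
    p=imaging.capture(c);f=watz if c=="wrist" else (lambda p,q,z:atz(p,q,z)[:2])
    print(c,[(n,W2B(f(p,q,z)),k) for n,z in(("notebook",.018),("strap_pivot",.056),("rail_face",.018),("strap_end",.056),("lever_tip",.15)) for q,k in place(p,n)])
E
```

```text
spine slope deg 0.34 spine x at y=0:49.0 y=-60:48.7 yL 45.5 yR -91.0 box [(49.0, 45.5), (49.0, -91.0), (-10.5, -91.0), (-10.5, 45.5)]
tcp [  1.8 -59.9] 0.0128 F [ 0.   0.1 -0.9] t 18.8333 g 0.002999804807725892
wrist [('strap_pivot', array([ 4.2, 66.2]), 0.8), ('rail_face', array([ 49.6, -28.5]), 0.86)]
scene [('notebook', array([-13.1, -14. ]), 0.64), ('notebook', array([-137.8,  296. ]), 0.57), ('strap_pivot', array([ 2.9, 69.2]), 0.89), ('rail_face', array([ 42.9, -32.1]), 0.64), ('strap_end', array([-91.7,  65.5]), 0.87), ('lever_tip', array([64.5, 69.3]), 0.72)]
side [('notebook', array([-138.,  306.]), 0.67), ('notebook', array([  9.5, -32.2]), 0.63), ('notebook', array([ 31.8, -12.6]), 0.16), ('strap_pivot', array([ 1.4, 61.4]), 0.67), ('rail_face', array([ 30.4, -16.9]), 0.79), ('strap_end', array([-88.5,  62.3]), 0.87), ('lever_tip', array([88.1, 63.9]), 0.64)]
```

Call:
{"fn": "apply_moves", "kwargs": {
  "moves": [
    [[0, 0, 0.005], 0],
    [[0, 0, 0.003], 0],
    [[0, 0, 0.002], 0],
    [[0, 0, 0.002], 0],
    [[0, 0, 0], 0]
  ]
}}

```text
time_s: 20.15
tcp_pos: [0.5014, 0.1395, 0.0057]
ee_rot: [[0.675, -0.738, 0.0], [-0.738, -0.675, -0.001], [0.001, 0.001, -1.0]]
wrist_force: [-9.8, -1.9, 29.8]
gripper_width: 0.005
gripper_force: 14.7
```

Call:
{"fn": "apply_moves", "kwargs": {
  "moves": [
    [[0, 0.004, 0.0005], 0],
    [[0, 0.004, 0.0005], 0],
    [[0, 0.004, 0.001], 0],
    [[0, 0.004, 0.001], 0],
    [[0, 0.003, 0.001], 0]
  ]
}}

```text
time_s: 20.57
tcp_pos: [0.5019, 0.1376, 0.0057]
ee_rot: [[0.679, -0.734, 0.032], [-0.735, -0.678, 0.019], [0.008, -0.036, -0.999]]
wrist_force: [4.0, 18.2, 26.6]
gripper_width: 0.001
gripper_force: 13.7
```

```bash
python3 -c "
from h import *
book()"
```

```text
spine slope deg 0.0 spine x at y=0:49.0 y=-60:49.0 yL 45.5 yR -91.0 box [(49.0, 45.5), (49.0, -91.0), (-7.5, -91.0), (-7.5, 45.5)]
tcp [  4.  -58.7] 0.0058 F [ 4.6 14.5 21.9] t 20.6167 g 0.0033025016996113972
```

The drag slips because friction under the book matches the tip's. The book is flush with its centre about 8 mm along the rail from nominal, which I'll accept. Next is the strap: I'll lift and go round to its left side.

Call:
{"fn": "apply_moves", "kwargs": {
  "moves": [
    [[0, -0.01, -0.02], 0],
    [[0, 0, -0.035], 0],
    [[-0.02, 0, -0.02], 0],
    [[-0.03, 0, 0], 0],
    [[-0.03, -0.03, 0], 0]
  ]
}}

```text
time_s: 21.03
tcp_pos: [0.4593, 0.2095, 0.0737]
ee_rot: [[0.671, -0.742, -0.003], [-0.742, -0.671, -0.0], [-0.002, 0.002, -1.0]]
wrist_force: [0.9, -0.3, -0.5]
gripper_width: 0.005
gripper_force: 0.0
```

Call:
{"fn": "apply_moves", "kwargs": {
  "moves": [
    [[0, -0.035, 0], 0],
    [[0, -0.035, 0], 0],
    [[0, -0.035, 0], 0],
    [[0, -0.02, 0], 0],
    [[0, 0, 0], 0]
  ]
}}

```text
time_s: 21.45
tcp_pos: [0.5581, 0.2991, 0.0717]
ee_rot: [[0.675, -0.738, 0.002], [-0.738, -0.675, 0.001], [0.001, -0.002, -1.0]]
wrist_force: [0.2, -0.3, 0.3]
gripper_width: 0.003
gripper_force: 0.0
```

```bash
python3 -c "
from h import *
book()
s=r.sense();print(s['joints'].round(1),s['ee_rot'][:,0])
p=imaging.capture('wrist')
for n,z in(('strap_pivot',.056),('strap_end',.056),('strap_end',.069)): print(n,[(W2B(watz(p,q,z)),c) for q,c in place(p,n)])
"
```

```text
spine slope deg 0.19 spine x at y=0:47.5 y=-60:47.3 yL 46.0 yR -89.5 box [(-27.0, 46.0), (47.5, 46.0), (47.5, -89.5), (-27.0, -89.5)]
tcp [-77.6  88.9] 0.0714 F [ 0.3 -0.9 -0.3] t 21.5 g 0.007348834909781099
[ 42.8  28.7  -7.8  -0.  -53.6  -0.4] [ 6.74043603e-01 -7.38691554e-01 -9.74897114e-05]
strap_pivot [(array([ 4.1, 68.1]), 0.89)]
strap_end [(array([-92.3,  67.5]), 0.92)]
strap_end [(array([-86.7,  68.9]), 0.92)]
```

Call:
{"fn": "apply_moves", "kwargs": {
  "moves": [
    [[0, -0.022, 0], 0],
    [[0, 0, 0.02], 0],
    [[0, 0, 0.02], 0],
    [[0, 0, 0.014], 0],
    [[0, 0, 0], 0]
  ]
}}

```text
time_s: 22.12
tcp_pos: [0.5688, 0.3088, 0.0158]
ee_rot: [[0.673, -0.74, -0.006], [-0.74, -0.673, -0.004], [-0.001, 0.007, -1.0]]
wrist_force: [-0.1, 0.4, -1.0]
gripper_width: 0.007
gripper_force: 0.0
```

Call:
{"fn": "apply_moves", "kwargs": {
  "moves": [
    [[0, 0.009, 0], 0],
    [[0, 0.008, 0], 0],
    [[0, 0.004, 0], 0],
    [[0, 0, 0], 0]
  ]
}}

```text
time_s: 22.45
tcp_pos: [0.5556, 0.2964, 0.0206]
ee_rot: [[0.674, -0.739, 0.001], [-0.739, -0.674, 0.001], [-0.0, -0.002, -1.0]]
wrist_force: [0.4, -0.7, -0.4]
gripper_width: 0.003
gripper_force: 0.0
```

```bash
cat >> h.py <<'E'
def strap(scene=False):
    for c in("wrist","scene","side")[:3 if scene else 1]:
        p=imaging.capture(c);f=watz if c=="wrist" else (lambda p,q,z:atz(p,q,z)[:2])
        for q,k in place(p,"strap_end"):
            b=W2B(f(p,q,.056));print(c,"end",b,k,"theta",round(atan2(66-b[1],4-b[0]),3))
    s=r.sense();print("tcp",W2B(s["tcp_pos"]),s["tcp_pos"][2].round(4),"F",(RB.T@s["wrist_force"][:2]).round(1),s["wrist_force"][2].round(1),"t",s["time_s"],"j6",s["joints"][5].round(1))
E
python3 -c "
from h import *
strap()"
```

```text
tcp [-77.3  89.1] 0.0202 F [0.1 0.3] -0.2 t 22.55 j6 -0.4
```

Call:
{"fn": "apply_moves", "kwargs": {
  "moves": [
    [[0, 0.002, 0.004], 0],
    [[-0.0022, 0.0099, 0], -7],
    [[-0.0022, 0.0099, 0], -7],
    [[0, 0, 0], 0]
  ]
}}

```text
time_s: 22.88
tcp_pos: [0.5366, 0.2837, 0.0148]
ee_rot: [[0.834, -0.552, -0.001], [-0.552, -0.834, -0.001], [-0.001, 0.001, -1.0]]
wrist_force: [-1.0, -0.4, 0.2]
gripper_width: 0.004
gripper_force: 0.0
```

```bash
python3 -c "
from h import *
strap(1)"
```

```text
scene end [-84.6  37.3] 0.75 theta 0.313
scene end [-64.  -23.3] 0.3 theta 0.92
side end [-91.7  38.3] 0.48 theta 0.282
side end [ 115.8 -267. ] 0.32 theta 1.895
tcp [-80.5  67.2] 0.0148 F [-0.2 -0.3] 0.5 t 23.1833 j6 13.2
```

Call:
{"fn": "apply_moves", "kwargs": {
  "moves": [
    [[-0.0022, 0.0099, 0], -7],
    [[-0.0022, 0.0099, 0], -7],
    [[-0.0022, 0.0099, 0], -7],
    [[-0.0022, 0.0099, 0], -7],
    [[0, 0, 0], 0]
  ]
}}

```text
time_s: 23.6
tcp_pos: [0.5136, 0.2509, 0.0149]
ee_rot: [[0.995, -0.098, -0.001], [-0.098, -0.995, -0.0], [-0.001, 0.0, -1.0]]
wrist_force: [0.6, -0.2, 0.0]
gripper_width: 0.004
gripper_force: 0.0
```

```bash
python3 -c "
from h import *
strap(1)"
```

```text
scene end [-68.7   2.1] 0.64 theta 0.721
side end [-80.8  -0.7] 0.52 theta 0.666
tcp [-72.3  28. ] 0.0149 F [-0.1  0.2] 0.4 t 23.9 j6 42.0
```

Call:
{"fn": "apply_moves", "kwargs": {
  "moves": [
    [[-0.0022, 0.0099, 0], -7],
    [[-0.0022, 0.0099, 0], -7],
    [[-0.0022, 0.0099, 0], -7],
    [[-0.0022, 0.0099, 0], -7],
    [[0, 0, 0], 0]
  ]
}}

```text
time_s: 24.32
tcp_pos: [0.5087, 0.211, 0.0148]
ee_rot: [[0.925, 0.38, -0.001], [0.38, -0.925, -0.0], [-0.001, 0.0, -1.0]]
wrist_force: [0.4, -0.4, -0.9]
gripper_width: 0.011
gripper_force: 0.0
```

```bash
python3 -c "
from h import *
strap(1);book()"
```

```text
scene end [ 114.9 -310.4] 0.52 theta 1.857
side end [-31.9 -25.9] 0.67 theta 1.198
tcp [-46.6  -2.9] 0.0149 F [-0.7  0.3] -1.3 t 24.6167 j6 72.8
spine slope deg -0.0 spine x at y=0:47.0 y=-60:47.0 yL 47.5 yR -50.5 box [(47.0, 47.5), (47.0, -50.5), (13.5, -50.5), (13.5, 47.5)]
tcp [-46.6  -3. ] 0.0149 F [0.1 0.2 0.8] t 24.6667 g 0.006972659804384198
```

Call:
{"fn": "apply_moves", "kwargs": {
  "moves": [
    [[-0.0022, 0.0099, 0], -7],
    [[-0.0022, 0.0099, 0], -7],
    [[-0.0013, 0.0056, 0], -4],
    [[0, 0, 0], 0]
  ]
}}

```text
time_s: 25.0
tcp_pos: [0.516, 0.1866, 0.0149]
ee_rot: [[0.762, 0.647, -0.0], [0.647, -0.762, -0.0], [-0.0, -0.0, -1.0]]
wrist_force: [-0.3, -0.5, 0.6]
gripper_width: 0.004
gripper_force: 0.0
```

```bash
python3 - <<'E'
from h import *
strap(1)
s=imaging.capture("side");c=imaging.capture("scene")
for X in((4,-30),(-6,-30),(14,-30)): print(X,proj(s,[*B2W(*X),.073]),proj(c,[*B2W(*X),.073]))
f=lambda im,k:cv2.resize(im,None,fx=k,fy=k,interpolation=cv2.INTER_CUBIC)
cv2.imwrite("pics/m3.png",np.hstack([f(s["frame"][160:285,220:320],4),f(c["frame"][165:290,185:285],4)]))
E
```

```text
scene end [ -5.2 -33.8] 0.42 theta 1.479
side end [ -2.9 -35.4] 0.68 theta 1.503
side end [-66.4 207.6] 0.5 theta -1.109
tcp [-23.5 -14.8] 0.0149 F [-0.1  0.6] 0.6 t 25.3 j6 93.4
(4, -30) [265.53619688 212.53855789] [250.46852742 224.19226731]
(-6, -30) [267.24111769 214.20619428] [249.77936669 226.37776733]
(14, -30) [263.84962313 210.88886732] [251.14569415 222.04480325]
```

Call:
{"fn": "apply_moves", "kwargs": {
  "moves": [
    [[0, 0.002, 0], 0],
    [[0, 0.0015, 0], 0],
    [[0, 0, 0], 0]
  ]
}}

```text
time_s: 25.65
tcp_pos: [0.5179, 0.1841, 0.0149]
ee_rot: [[0.762, 0.647, -0.001], [0.647, -0.762, -0.0], [-0.001, -0.0, -1.0]]
wrist_force: [-0.5, 0.4, -0.0]
gripper_width: 0.005
gripper_force: 0.4
```

Call:
{"fn": "apply_moves", "kwargs": {
  "moves": [
    [[0, -0.01, 0], 0],
    [[0, -0.01, -0.02], 0],
    [[0, -0.01, -0.04], 0],
    [[-0.03, 0, -0.04], 0],
    [[-0.03, 0, -0.04], 0]
  ]
}}

```text
time_s: 26.07
tcp_pos: [0.4602, 0.1757, 0.1428]
ee_rot: [[0.761, 0.649, 0.0], [0.649, -0.761, -0.0], [0.0, 0.0, -1.0]]
wrist_force: [-0.4, 0.3, 0.9]
gripper_width: -0.0
gripper_force: 0.0
```

Call:
{"fn": "apply_moves", "kwargs": {
  "moves": [
    [[-0.02, 0, -0.03], 0],
    [[-0.02, 0, -0.02], 0],
    [[0, 0, 0], 0]
  ]
}}

```text
time_s: 26.32
tcp_pos: [0.4299, 0.1488, 0.1966]
ee_rot: [[0.762, 0.648, 0.008], [0.648, -0.762, 0.005], [0.01, 0.001, -1.0]]
wrist_force: [-1.2, 0.2, 0.1]
gripper_width: 0.008
gripper_force: 0.0
```

```bash
python3 - <<'E'
from h import *
strap(1)
p=imaging.capture("wrist")
t=topdown(p,.060,C);q=imaging.capture("scene")
cv2.imwrite("pics/w9.png",t)
f=lambda im,k:cv2.resize(im,None,fx=k,fy=k,interpolation=cv2.INTER_CUBIC)
print(t.shape,p["eye"])
E
```

```text
wrist end [  0.5 -27.6] 0.55 theta 1.533
scene end [ -6.4 -39.7] 0.59 theta 1.473
side end [ -3.6 -30.4] 0.6 theta 1.492
side end [44.8 42.2] 0.2 theta 2.614
tcp [ -52.9 -104.1] 0.1901 F [-0.9 -0.1] 0.1 t 26.6167 j6 90.7
(600, 680, 3) [0.48773679 0.19884244 0.37951784]
```

View pics/w9.png

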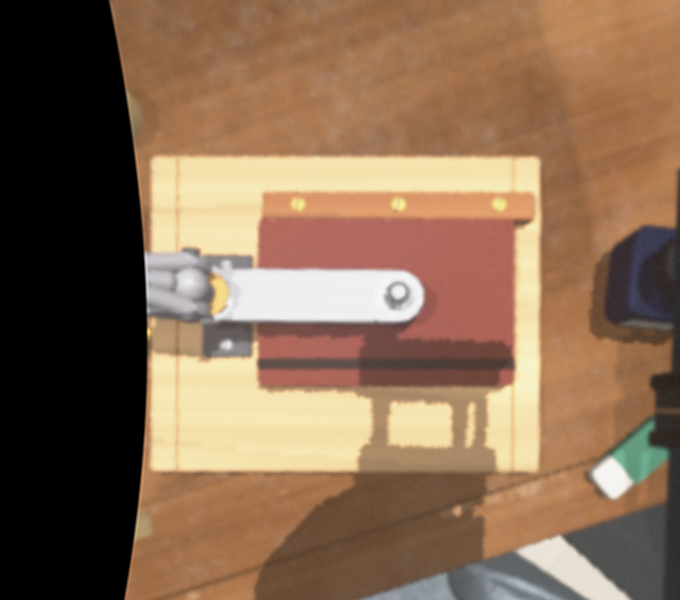

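In the top view the strap is square over the book: edges level at rows 270 and 322, spindle at (398,295), book spanning columns 258–514. Now the lever.

```bash
python3 -c "
from h import *
strap()
plan(B2W(4,110),42.3,.165)
" | sed 's/np.float64(\([^)]*\))/\1/g'
```

```text
wrist end [  2.9 -26.9] 0.58 theta 1.559
wrist end [ -2.3 -27.2] 0.56 theta 1.503
tcp [ -52.7 -104. ] 0.1907 F [-0.   0.6] -0.1 t 26.8167 j6 90.7
[[0.036, 0.0082, 0.0043], -0.32],[[0.0359, 0.0084, 0.0043], -0.32],[[0.0359, 0.0086, 0.0043], -0.32],[[0.0358, 0.0088, 0.0043], -0.32],[[0.0358, 0.009, 0.0043], -0.32],
[[0.0357, 0.0092, 0.0043], -0.32],
N 6
```

Call:
{"fn": "apply_moves", "kwargs": {
  "moves": [
    [[0.036, 0.0085, 0], -0.3],
    [[0.036, 0.0085, 0], -0.3],
    [[0.036, 0.0087, 0], -0.3],
    [[0.036, 0.009, 0], -0.4],
    [[0.036, 0.009, 0], -0.3]
  ]
}}

```text
time_s: 27.23
tcp_pos: [0.5962, 0.2346, 0.1907]
ee_rot: [[0.743, 0.669, -0.001], [0.669, -0.743, -0.001], [-0.001, -0.0, -1.0]]
wrist_force: [0.9, 0.2, 0.5]
gripper_width: 0.006
gripper_force: 0.0
```

Call:
{"fn": "apply_moves", "kwargs": {
  "moves": [
    [[0.034, 0.009, 0], -0.3],
    [[0, 0, 0.012], 0],
    [[0, 0, 0.012], 0],
    [[0, 0, 0], 0]
  ]
}}

```text
time_s: 27.57
tcp_pos: [0.6247, 0.2495, 0.1629]
ee_rot: [[0.741, 0.672, -0.007], [0.672, -0.741, -0.003], [-0.008, -0.002, -1.0]]
wrist_force: [-0.5, 0.1, -1.3]
gripper_width: 0.006
gripper_force: 0.0
```

```bash
cat >> h.py <<'E'
def lever():
    A=imaging.capture("scene");B=imaging.capture("side")
    a=place(A,"lever_tip");b=place(B,"lever_tip")
    print([(q.round(0),c) for q,c in a],[(q.round(0),c) for q,c in b])
    if a and b:
        X,e=tri(A,a[0][0],B,b[0][0]);print("tip board",W2B(X),"z",X[2].round(4),"err",e.round(4))
    for al in(46,30,0,-11):
        X=[*B2W(4,66+95*cos(radians(al))),.0845+.095*sin(radians(al))];print(al,proj(A,X).round(0),proj(B,X).round(0),end=" ")
    s=r.sense();print("\ntcp",W2B(s["tcp_pos"]),s["tcp_pos"][2].round(4),"F",(RB.T@s["wrist_force"][:2]).round(1),s["wrist_force"][2].round(1),"t",s["time_s"])
E
python3 -c "
from h import *
lever()"
```

```text
[(array([184., 192.]), 0.64)] [(array([214., 209.]), 0.5)]
tip board [ 12.2 136.1] z 0.1406 err 0.0005
46 [185. 190.] [216. 206.] 30 [179. 197.] [211. 214.] 0 [175. 213.] [208. 229.] -11 [177. 219.] [209. 234.] 
tcp [  4.6 109.2] 0.1686 F [ 0. -1.] 0.5 t 27.7667
```

Call:
{"fn": "apply_moves", "kwargs": {
  "moves": [
    [[0.003, 0, 0.02], 0],
    [[0, 0, 0.015], 0],
    [[0, 0, 0.01], 0],
    [[0, 0, 0], 0]
  ]
}}

```text
time_s: 28.1
tcp_pos: [0.6268, 0.2514, 0.1209]
ee_rot: [[0.74, 0.672, -0.003], [0.672, -0.74, -0.002], [-0.003, -0.001, -1.0]]
wrist_force: [-0.2, -0.3, -0.5]
gripper_width: 0.004
gripper_force: 0.0
```

Call:
{"fn": "apply_moves", "kwargs": {
  "moves": [
    [[0.004, 0, 0.005], 0],
    [[0.005, 0, 0.006], 0],
    [[0.004, 0, 0.006], 0],
    [[0.003, 0, 0.006], 0],
    [[0, 0, 0], 0]
  ]
}}

```text
time_s: 28.52
tcp_pos: [0.6407, 0.2635, 0.0988]
ee_rot: [[0.74, 0.673, 0.0], [0.673, -0.74, 0.0], [0.0, 0.0, -1.0]]
wrist_force: [0.4, 0.8, 1.4]
gripper_width: 0.004
gripper_force: 0.6
```

```bash
python3 -c "
from h import *
lever()"
```

```text
[(array([180., 199.]), 0.82)] [(array([209., 216.]), 0.67)]
tip board [ 15.9 148.8] z 0.1184 err 0.001
46 [185. 190.] [216. 206.] 30 [179. 197.] [211. 214.] 0 [175. 213.] [208. 229.] -11 [177. 219.] [209. 234.] 
tcp [  4.3 127.5] 0.0992 F [0.4 0.3] -0.8 t 28.7167
```

Call:
{"fn": "apply_moves", "kwargs": {
  "moves": [
    [[0.003, 0, 0.006], 0],
    [[0.003, 0, 0.006], 0],
    [[0.002, 0, 0.006], 0],
    [[0.002, 0, 0.006], 0],
    [[0, 0, 0], 0]
  ]
}}

```text
time_s: 29.13
tcp_pos: [0.6474, 0.2696, 0.0737]
ee_rot: [[0.74, 0.672, -0.001], [0.672, -0.74, -0.001], [-0.001, -0.0, -1.0]]
wrist_force: [0.5, 0.1, -0.4]
gripper_width: 0.007
gripper_force: 0.1
```

Call:
{"fn": "apply_moves", "kwargs": {
  "moves": [
    [[0.001, 0, 0.006], 0],
    [[0, 0, 0.006], 0],
    [[0, 0, 0.005], 0],
    [[0, 0, 0], 0]
  ]
}}

```text
time_s: 29.47
tcp_pos: [0.6488, 0.2708, 0.0579]
ee_rot: [[0.74, 0.673, 0.001], [0.673, -0.74, 0.001], [0.002, 0.0, -1.0]]
wrist_force: [-0.1, 0.7, 1.6]
gripper_width: 0.007
gripper_force: 0.6
```

```bash
python3 -c "
from h import *
lever()"
```

```text
[(array([176., 218.]), 0.76)] [(array([208., 230.]), 0.67)]
tip board [ 10.2 159.8] z 0.071 err 0.0098
46 [185. 190.] [216. 206.] 30 [179. 197.] [211. 214.] 0 [175. 213.] [208. 229.] -11 [177. 219.] [209. 234.] 
tcp [  4.2 138.4] 0.0582 F [-0.7  0.2] 0.8 t 29.6667
```

Call:
{"fn": "apply_moves", "kwargs": {
  "moves": [
    [[0, 0, 0.004], 0],
    [[0, 0, 0.002], 0],
    [[0, 0, 0], 0]
  ]
}}

```text
time_s: 29.92
tcp_pos: [0.6477, 0.27, 0.0523]
ee_rot: [[0.74, 0.672, -0.001], [0.672, -0.74, -0.001], [-0.001, -0.0, -1.0]]
wrist_force: [-0.9, -0.2, 2.1]
gripper_width: 0.003
gripper_force: 1.1
```

Call:
{"fn": "apply_moves", "kwargs": {
  "moves": [
    [[0, 0, 0.002], 0],
    [[0, 0, 0], 0]
  ]
}}

```text
time_s: 30.08
tcp_pos: [0.648, 0.27, 0.0511]
ee_rot: [[0.74, 0.673, -0.0], [0.673, -0.74, -0.001], [-0.001, 0.0, -1.0]]
wrist_force: [-2.0, 0.1, 5.6]
gripper_width: 0.009
gripper_force: 2.2
```

Call:
{"fn": "apply_moves", "kwargs": {
  "moves": [
    [[0, 0, 0.002], 0],
    [[0, 0, 0], 0]
  ]
}}

```text
time_s: 30.25
tcp_pos: [0.6482, 0.27, 0.0506]
ee_rot: [[0.74, 0.673, 0.0], [0.673, -0.74, -0.001], [-0.0, 0.001, -1.0]]
wrist_force: [-3.9, 0.1, 9.6]
gripper_width: 0.003
gripper_force: 4.2
```

Call:
{"fn": "apply_moves", "kwargs": {
  "moves": [
    [[0, 0, 0.002], 0],
    [[0, 0, 0.002], 0],
    [[0, 0, 0], 0],
    [[0, 0, 0], 0]
  ]
}}

```text
time_s: 30.58
tcp_pos: [0.6485, 0.27, 0.0498]
ee_rot: [[0.739, 0.674, 0.002], [0.674, -0.739, -0.001], [0.001, 0.002, -1.0]]
wrist_force: [-6.4, -2.7, 19.8]
gripper_width: 0.002
gripper_force: 8.9
```

```bash
python3 -c "
from h import *
lever()"
```

```text
[(array([178., 224.]), 0.64), (array([196., 219.]), 0.35)] [(array([258., 237.]), 0.74), (array([208., 232.]), 0.6)]
tip board [-162.5   95.5] z 0.1547 err 0.0177
46 [185. 190.] [216. 206.] 30 [179. 197.] [211. 214.] 0 [175. 213.] [208. 229.] -11 [177. 219.] [209. 234.] 
tcp [  4.7 139. ] 0.0498 F [-3.1 -6.7] 20.3 t 30.7833
```

Call:
{"fn": "apply_moves", "kwargs": {
  "moves": [
    [[0, 0, -0.015], 0],
    [[0, 0, -0.035], 0],
    [[0, 0, -0.035], 0],
    [[0, 0, -0.035], 0],
    [[0, 0, -0.035], 0]
  ]
}}

```text
time_s: 31.2
tcp_pos: [0.6477, 0.27, 0.2003]
ee_rot: [[0.74, 0.672, -0.001], [0.672, -0.74, -0.0], [-0.001, -0.001, -1.0]]
wrist_force: [0.9, 0.9, -0.3]
gripper_width: 0.005
gripper_force: 0.0
```

Call:
{"fn": "apply_moves", "kwargs": {
  "moves": [
    [[-0.04, -0.012, -0.02], 0],
    [[-0.04, -0.012, -0.02], 0],
    [[-0.04, -0.012, 0], 0],
    [[-0.04, -0.012, 0], 0],
    [[0, 0, 0], 0]
  ]
}}

```text
time_s: 31.62
tcp_pos: [0.4971, 0.1971, 0.2342]
ee_rot: [[0.74, 0.672, -0.007], [0.672, -0.74, -0.003], [-0.007, -0.003, -1.0]]
wrist_force: [-0.5, 0.1, -1.2]
gripper_width: 0.005
gripper_force: 0.0
```

```bash
python3 -c "
from h import *
lever();strap(1);book()
p=imaging.capture('wrist')
print([(n,W2B(watz(p,q,z)),c) for n,z in (('strap_end',.051),('lever_tip',.066),('strap_pivot',.051),('notebook',.018)) for q,c in place(p,n)])
A=imaging.capture('side')
print([(n,W2B(atz(A,q,0)),c) for n in('eraser','brass_weight','pencil','ink_bottle') for q,c in place(A,n)[:1]])
"
```

```text
[(array([178., 223.]), 0.65)] [(array([209., 233.]), 0.5)]
tip board [  6.7 156.1] z 0.0585 err 0.0115
46 [185. 190.] [216. 206.] 30 [179. 197.] [211. 214.] 0 [175. 213.] [208. 229.] -11 [177. 219.] [209. 234.] 
tcp [-41.1 -12. ] 0.2357 F [0.5 0.4] -0.2 t 31.8167
wrist end [ -0.1 -31. ] 0.59 theta 1.529
scene end [  2.5 -31.7] 0.78 theta 1.555
scene end [-5.7 72.3] 0.28 theta -0.576
side end [ -5.2 -24.9] 0.65 theta 1.47
tcp [-41.1 -12.2] 0.235 F [0.4 0.5] -0.8 t 32.1167 j6 93.4
spine slope deg 0.33 spine x at y=0:47.3 y=-60:47.0 yL 46.5 yR -90.5 box [(-26.0, 47.0), (48.1, 46.3), (47.0, -91.1), (-27.1, -90.5)]
tcp [-41.1 -12.4] 0.2351 F [-0.5  0.3  0.6] t 32.1667 g 0.0024315868132898178
[('strap_end', array([  1. , -29.4]), 0.88), ('lever_tip', array([  6.3, 159.8]), 0.9), ('lever_tip', array([ 35.7, -19.9]), 0.45), ('strap_pivot', array([ 3.4, 66.2]), 0.68), ('strap_pivot', array([ -0.6, -25.2]), 0.5), ('notebook', array([  2.5, -20.1]), 0.87)]
[('eraser', array([ -95. , -158.3]), 0.59), ('brass_weight', array([ 99. , 146.2]), 0.76), ('pencil', array([ -0.4, 173.4]), 0.67), ('ink_bottle', array([  15.3, -161.4]), 0.56)]
```

```bash
python3 -c "
from station import r
print(r.finish_job())"
```

```text
the job is handed in; nothing more can be done
None
```

The job is handed in: the notebook's spine is flush along the rail, the strap is square over the cover and the lever is down on its stop, but the pad sits about 7–8 mm off the middle of the cover along the rail because the book drifted during the push and could not be slid back.

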